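# Free the heating block from its reverse-or-not screw clamp and dock it in the heater

### The arm

A 6-joint arm with a two-finger parallel gripper is mounted at the origin on a cart in front of the work surface, level with it; the furniture and walls round the work are solid. World frame = base frame: x ahead of the robot, y to its left, z up, the work surface at z = 0. Lengths are in m, angles in rad, forces in N, time in s.
With the tool pointing down it reaches from about 0.3 to 0.875 m from the base axis. Payload 6.4 kg.
Tool frame: the origin (TCP) lies between the finger pads; the fingertips stand 11 mm ahead of it and the grasp point (between the pads) lies 8 mm behind it (ctrl.tcp_to_tips is the distance from the TCP to the fingertips, in m); x points along the fingers, z is the direction in which the jaws open and shut, and the axes are right-handed (so a half turn about x gives the same grasp; the last joint's range is limited). The gripper opens to 85 mm and grips with 20 to 120 N. Pads are 22 mm wide; open, the fingers measure 114 mm over their backs; the gripper's body (76 mm by 85 mm) begins 54 mm behind the grasp point. The pads swing forward as they close: fully open they stand 13 mm farther back than shut.
Start: joints at [1.057, 0.181, 1.607, -0, 1.354, -0.206], TCP at [0.174, 0.548, 0.242] pointing down, gripper open.
Joint ranges: [-2.99, 2.99], [-0.89, 2.07], [0.3, 2.58], [-1.14, 4.28], [0, 2.63], [-3.12, 3.12]. Speed limits (rad/s): [2.57, 2.57, 3.01, 3.14, 3.14, 3.14].

### API

Orientations are given as a unit quaternion [w, x, y, z].
In Python, from bench import ctrl, eyes, hand_in gives the robot as it stands. The module is installed in compiled form; this text tells all that it offers.
- The arm moves only by the tool step_arm, never from a script. Its arguments are lists of equal length, an entry for each row: "xyz": the shift along the world's x, y, z in mm, a list of three; "spin": the turn about the world's z in rad; "fingers": the opening in per cent of the stroke, from 0 (shut) to 100 (fully open). A call has 1 to 10 rows; each row is the pose to reach, as a shift and turn from the pose commanded when the call began; what a row does not reach only later rows make up. A row lasts 1/10 s, in which the tool goes at most 50 mm and 8.59 degrees, less where a joint would pass 70% of its speed; a pose out of reach is approached as far as the arm can. A call with a gripper value outside its range is refused whole. The fingers move at their own pace and stop on an object; the grip force is fixed at half the most. Time passes only in rows, so rows that repeat a pose let the fingers close. It gives the time, the measured TCP pose, the force and the opening at its end, in the units of the state.
- ctrl.get_obs(): the state, without advancing time (a new reading comes with each control period).
- eyes.camera(name): name is "scene" or "top" or "wrist"; returns the picture (384x512x3 uint8, red, green, blue); there is no depth.
- eyes.camera_model(name): a dict with "vertical_fov" (degrees; the focal length in pixels is half the picture's height over the tangent of half this angle, whatever the lens; pixels are square), "cx", "cy" (the principal point, pixels), "pose" (4x4, takes a point from camera to world coordinates); the wrist camera has in their place "tool_from_camera" (4x4, takes a point from camera to tool coordinates, whose origin is the TCP and whose axes are the tool frame's). Camera axes: x right, y up, looking along -z (the intrinsics and any distortion apply to the point x, -y, -z); pixel columns grow to the right and rows downward; lengths in m; the calibration is good to about 2 mm. A picture is of the moment at which its call begins: read the wrist's pose just before it. camera_model takes no time and is no camera call.
- hand_in(): hands the job in, once; it reports no verdict.
The state is a dict: "time_s": time; "q": joint angles; "dq": joint speeds; "joint_efforts": joint torques, N m; "eef_pos": TCP position; "eef_rot": TCP orientation; "wrist_force": force on the tool from outside, world axes, zero at the start; "torque": the same for the moment, N m; "opening": opening from 0.0 (shut) to 1.0 (fully open).
Only numpy, scipy, OpenCV 4.12 (cv2) and the standard library are available. Lean on these libraries where they do the work, as an engineer would, in place of code of your own. Each camera call takes 0.05 s, during which the arm holds its last target.

### The job

Two aluminium heating blocks are clamped side by side in the carrier; take out the one with the two wide bores and seat it fully home and upright in the open-sided dock of the small heater. First turn the slim steel knob behind it until its retaining plate is drawn fully back - one of the two knobs has a reversed thread and nothing shows which, so feel which way it gives, and do not drag round the wider black setting ring under the knob. Leave the other block clamped, and do not shift or knock over anything else.

Things in the scene. Friction and masses are not known exactly. Their poses are not given: they have to be found in the camera images.
- wide_bore_block_center (a point): The block to move: loose, aluminium, 30 mm (its x) by 56 mm (its y) by 50 mm high, 0.15 to 0.31 kg, two 17 mm bores in its top. The point is its centre. In the carrier its two side faces (30 mm apart) are covered up to the top, so there only its ends (56 mm apart) can be held; in the dock its ends are covered, so it goes in held by its side faces: put it down and regrasp. Either way round fits.
- small_bore_block_center (a point): The other block, to be left clamped: same outside size and metal, with eight 6.5 mm bores in its top. The point is its centre. Which of the two nests it stands in varies.
- carrier: Fixed aluminium base, 136 mm (x) by 204 mm (y), 10 mm thick; origin at the centre of its underside, on the worktop. x points from the nests to the knobs, y along the row of nests. Two grey drive housings, 72 mm (x) by 66 mm (y), tops 70 mm above the worktop, centred at x = 29 mm, y = +/-55 mm.
- nest_1 (a point): Centre of one nest's floor, 10 mm above the worktop, axes as the carrier's. A block stands here with its length along y and 2 mm play, between two 50 mm high cheeks (40 mm long, 6 mm thick) along its side faces and 5 mm high lips at its ends. A steel retaining plate 24 mm wide, 5 mm thick, 1.5 mm above the block's top, laps over its knob-side edge by up to 7 mm.
- nest_2 (a point): The same point of the other nest, 110 mm from nest_1 along the carrier's -y.
- knob_1_axis (a point): Point on the vertical axis of nest_1's knob, 82 mm from the nest along the carrier's x, 107 mm above the worktop, a good height to grip; it does not turn. The knob is round, knurled, steel, 26 mm across, from 84 to 119 mm above the worktop. Under it on the same axis is the black ring, 47 mm across, its top 80 mm above the worktop.
- knob_2_axis (a point): The same point for the knob of nest_2, a like knob and ring.
- knob_1 (a joint): Turn of knob 1 in rad, counted toward loosening, whichever way round that is: 0 is the stop at the tight end, 2.3 the stop at the open end; starts between 0 and 0.2. Each rad draws the plate 5 mm back. Light, even drag (0.05 N m); it stays where it is left. One of the two knobs loosens clockwise, the other counterclockwise, seen from above.
- knob_2 (a joint): The same for knob 2.
- ring_1_mark (a point): White mark on the black setting ring under knob 1, 20 mm from the axis. The ring turns very easily about the knob's axis and must stay where it is set.
- ring_2_mark (a point): The same for the ring under knob 2.
- dock_seat (a point): Centre of the dock's seat, 25 mm above the worktop; the block's 56 mm length goes along y. Fixed: grey base 66 mm (x) by 92 mm (y); aluminium end walls 8 mm thick, 44 mm wide, inner faces 31 mm from the point along y (3 mm play), tops 50 mm above the seat; along the open sides 4 mm high lips, inner faces 18 mm from the point along x (3 mm play).
- bottle_center (a point): Bystander: clear screw-cap bottle, 56 mm across, 108 mm high, loose on the front of the worktop; the point is half-way up. It and the dock may stand in either order.
- dropper_center (a point): Bystander: brown bottle with a white cap, 40 mm across, 78 mm high; the point is half-way up.
- stopper_center (a point): Bystander: grey rubber stopper, 33 mm across, 27 mm high; the point is half-way up.
- lid_dish_center (a point): Bystander: petri dish with lid, 61 mm across, 15 mm high; the point is half-way up.

How it is judged:
By the outcome, as a careful person would: the job done as asked, in the order asked, and still so for the second after the job is handed in, with the robot touching nothing.
It also fails if it takes over 70 s, if anything falls off the work surface, if the arm or the gripper's body presses on something with over 40 N, if the wrist force passes 120 N, or if a joint passes its speed limit or range.

## Working session

There is one attempt and no reset: what is moved stays moved. The work goes in short steps, Python scripts to look and compute and a tool call to move; the robot and the scene stay as the last step left them, time stands still between calls to the robot, and variables do not carry over. Pictures are saved under pics/ and viewed, and the job is handed in when it is done.

Besides the shell and the picture viewer there is one more tool, called after "Call:" as name(argument=value, ...) on one line, values as JSON. step_arm: Moves the arm, as the interface text tells. Its arguments: {"type":"object","properties":{"xyz":{"type":"array"},"spin":{"type":"array"},"fingers":{"type":"array"}},"required":["xyz","spin","fingers"]}

```bash
mkdir -p pics
cat > h.py <<'E'
import numpy as np, cv2
from bench import ctrl, eyes
np.set_printoptions(precision=4,suppress=True)
def snap(name,fn):
    im=eyes.camera(name); cv2.imwrite('pics/'+fn,im[:,:,::-1]); return im
def K(m):
    f=192/np.tan(np.radians(m['vertical_fov'])/2); return f,m['cx'],m['cy']
E
python3 - <<'E'
from h import *
print(ctrl.get_obs())
for n in ['scene','top','wrist']:
    print(n,eyes.camera_model(n)); snap(n,n+'0.png')
E
```

```text
{'time_s': 0.0, 'q': array([ 1.0567,  0.1815,  1.608 ,  0.    ,  1.3538, -0.2063]), 'dq': array([-0.001 ,  0.0004,  0.0006, -0.0004, -0.    , -0.0016]), 'joint_efforts': array([  0.0015, -44.4873, -35.1337,  -0.0002,   0.0091,   0.    ]), 'eef_pos': array([0.1739, 0.5475, 0.2414]), 'eef_rot': array([ 0.5702, -0.4177,  0.5713,  0.4172]), 'wrist_force': array([ 1.0378,  0.4904, -0.1107]), 'torque': array([ 0.0095, -0.004 , -0.0119]), 'opening': 0.9979650123653439}
scene {'vertical_fov': 46.39219621658142, 'cx': 254.42400066910255, 'cy': 189.4581431719377, 'pose': array([[ 0.834 ,  0.4025, -0.3775,  0.051 ],
       [-0.5518,  0.6038, -0.5752, -0.692 ],
       [-0.0036,  0.688 ,  0.7257,  1.03  ],
       [ 0.    ,  0.    ,  0.    ,  1.    ]])}
top {'vertical_fov': 45.745643470526154, 'cx': 254.89623070754567, 'cy': 198.68219540012905, 'pose': array([[-0.0005,  0.9978, -0.0662,  0.445 ],
       [-1.    , -0.0002,  0.0045,  0.0659],
       [ 0.0045,  0.0662,  0.9978,  1.5849],
       [ 0.    ,  0.    ,  0.    ,  1.    ]])}
wrist {'vertical_fov': 58.608007877636126, 'cx': 251.5767287122005, 'cy': 195.2132887986224, 'tool_from_camera': array([[-0.0003,  0.3172, -0.9484, -0.1305],
       [ 0.001 ,  0.9484,  0.3172,  0.082 ],
       [ 1.    , -0.0008, -0.0006,  0.0002],
       [ 0.    ,  0.    ,  0.    ,  1.    ]])}
```

View pics/scene0.png

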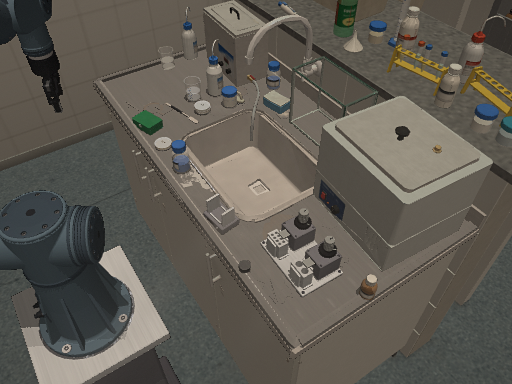

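View pics/top0.png

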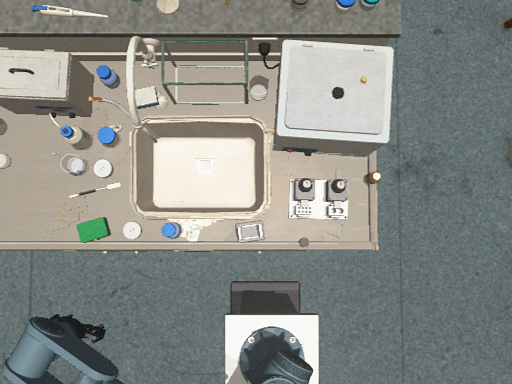

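View pics/wrist0.png

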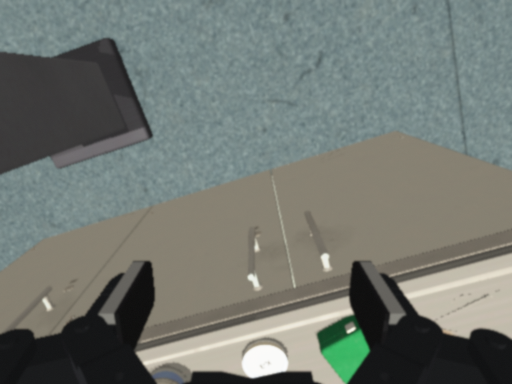

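Run:
```python
import cv2
t=cv2.imread('pics/top0.png'); s=cv2.imread('pics/scene0.png')
cv2.imwrite('pics/tc.png',cv2.resize(t[160:260,225:385],(800,500),interpolation=cv2.INTER_CUBIC))
cv2.imwrite('pics/sc.png',cv2.resize(s[190:310,195:355],(800,600),interpolation=cv2.INTER_CUBIC))
```

```text
(no output)
```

View pics/tc.png

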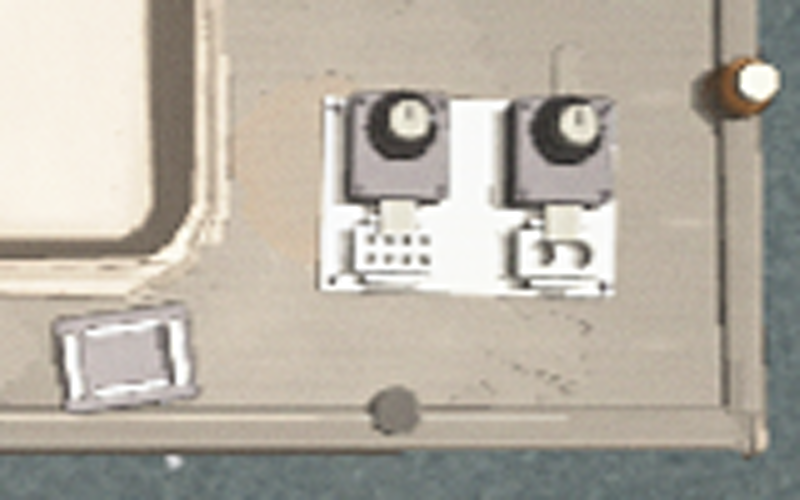

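View pics/sc.png

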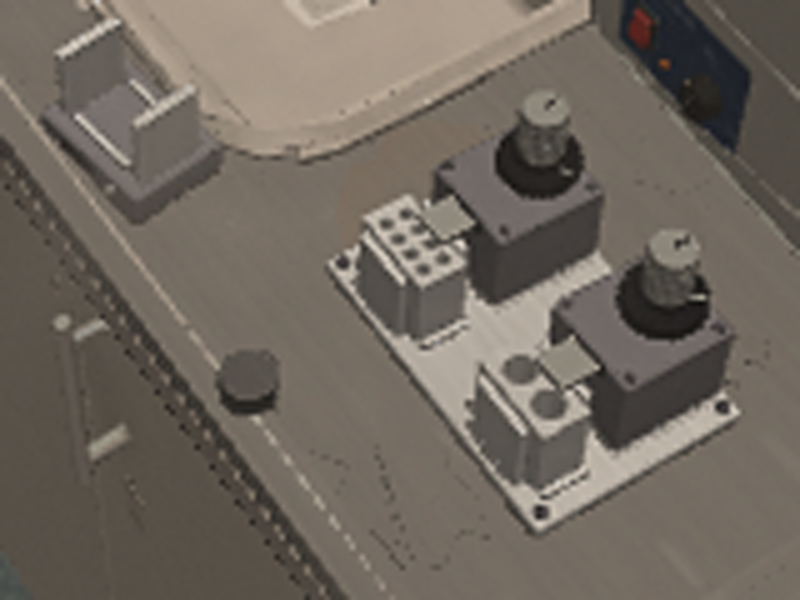

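```bash
cat >> h.py <<'E'
def ray(m,u,v,z,P=None):
    f,cx,cy=K(m); P=m['pose'] if P is None else P
    d=P[:3,:3]@np.array([(u-cx)/f,-(v-cy)/f,-1.]); o=P[:3,3]
    return o+d*(z-o[2])/d[2]
def wristP(obs,m):
    from scipy.spatial.transform import Rotation as R
    w,x,y,z=obs['eef_rot']; T=np.eye(4); T[:3,:3]=R.from_quat([x,y,z,w]).as_matrix(); T[:3,3]=obs['eef_pos']
    return T@m['tool_from_camera']
def proj(m,p,P=None):
    f,cx,cy=K(m); P=m['pose'] if P is None else P
    c=P[:3,:3].T@(np.asarray(p)-P[:3,3]); return np.array([cx+f*c[0]/-c[2],cy-f*c[1]/-c[2]])
E
python3 - <<'E'
from h import *
m=eyes.camera_model('top'); s=eyes.camera_model('scene')
T=lambda u,v,z:ray(m,225+u/5-.4,160+v/5-.4,z)
S=lambda u,v,z:ray(s,195+u/5-.4,190+v/5-.4,z)
for n,p in dict(TL=(322,96,.01),TR=(616,98,.01),BR=(614,295,.01),BL=(320,290,.01),k1=(409,117,.119),k2=(578,121,.119),dockTL=(54,320,.025),dTR=(190,304,.025),dBR=(200,394,.025),dBL=(66,410,.025),stop=(393,410,.027),drop=(757,82,.078),blk=(563,250,.06)).items(): print(n,T(*p))
print('scene')
for n,p in dict(BL=(330,265,.01),BR=(540,530,.01),TR=(740,410,.01),k1=(545,107,.119),k2=(673,247,.119)).items(): print(n,S(*p))
E
```

```text
TL [ 0.6187 -0.0599  0.01  ]
TR [ 0.6173 -0.2647  0.01  ]
BR [ 0.4803 -0.2613  0.01  ]
BL [ 0.4838 -0.0578  0.01  ]
k1 [ 0.593  -0.1075  0.119 ]
k2 [ 0.5904 -0.2169  0.119 ]
dockTL [0.463  0.1256 0.025 ]
dTR [0.4739 0.0325 0.025 ]
dBR [0.4125 0.0258 0.025 ]
dBL [0.4017 0.1173 0.025 ]
stop [ 0.4016 -0.1058  0.027 ]
drop [ 0.6206 -0.3446  0.078 ]
blk [ 0.5093 -0.2171  0.06  ]
scene
BL [ 0.4821 -0.0653  0.01  ]
BR [ 0.4776 -0.2642  0.01  ]
TR [ 0.6107 -0.2661  0.01  ]
k1 [ 0.5906 -0.1092  0.119 ]
k2 [ 0.5871 -0.2192  0.119 ]
```

Run:
```python
from h import *
o=ctrl.get_obs(); m=eyes.camera_model('wrist'); P=wristP(o,m)
from scipy.spatial.transform import Rotation as R
w,x,y,z=o['eef_rot']; print(R.from_quat([x,y,z,w]).as_matrix()); print(P); print(o['eef_rot'], ctrl.tcp_to_tips)
```

```text
[[-0.0006 -0.953   0.3029]
 [-0.0012  0.3029  0.953 ]
 [-1.      0.0003 -0.0013]]
[[ 0.302  -0.9043 -0.3018  0.096 ]
 [ 0.9533  0.2861  0.0966  0.5729]
 [-0.001  -0.3169  0.9485  0.3721]
 [ 0.      0.      0.      1.    ]]
[ 0.5703 -0.4176  0.5712  0.4172] 0.011
```

Call:
step_arm(xyz=[[30,-40,5],[60,-80,10],[90,-120,15],[120,-160,20],[150,-200,25],[180,-240,30],[205,-285,30],[230,-325,30],[255,-370,30],[280,-410,30]], spin=[0.04,0.08,0.12,0.16,0.2,0.24,0.28,0.32,0.35,0.37], fingers=[100,100,100,100,100,100,100,100,100,100])

```text
time_s: 1.15
eef_pos: [0.4546, 0.136, 0.2723]
eef_rot: [-0.484, 0.516, -0.484, -0.515]
wrist_force: [0.5, 0.1, -0.1]
opening: 1.001
```

Call:
step_arm(xyz=[[20,-45,0],[40,-85,0],[60,-130,0],[80,-175,0],[100,-215,0],[110,-260,0],[120,-305,0],[126,-335,0],[126,-335,0],[126,-335,0]], spin=[0,0,0,0,0,0,0,0,0,0], fingers=[100,100,100,100,100,100,100,100,100,100])

```text
time_s: 2.15
eef_pos: [0.5798, -0.1974, 0.2715]
eef_rot: [0.485, -0.514, 0.485, 0.516]
wrist_force: [0.5, 0.4, -0.5]
opening: 1.0
```

Run:
```python
from h import *
o=ctrl.get_obs(); print(o)
im=snap('wrist','w1.png'); cv2.imwrite('pics/w1b.png',cv2.resize(im[:,:,::-1],(800,600),interpolation=cv2.INTER_CUBIC))
```

```text
{'time_s': 2.15, 'q': array([-0.5219,  0.2418,  1.475 ,  0.0003,  1.4264, -2.1533]), 'dq': array([ 0.0327, -0.0213,  0.017 ,  0.0028,  0.0023,  0.0018]), 'joint_efforts': array([ -1.4127, -47.9818, -36.697 ,  -0.1322,  -0.0899,  -0.0438]), 'eef_pos': array([ 0.5798, -0.1974,  0.2715]), 'eef_rot': array([ 0.4846, -0.5144,  0.4846,  0.5155]), 'wrist_force': array([ 0.4673,  0.4079, -0.4933]), 'torque': array([ 0.0208, -0.018 ,  0.0329]), 'opening': 1.000039507891095}
```

View pics/w1b.png

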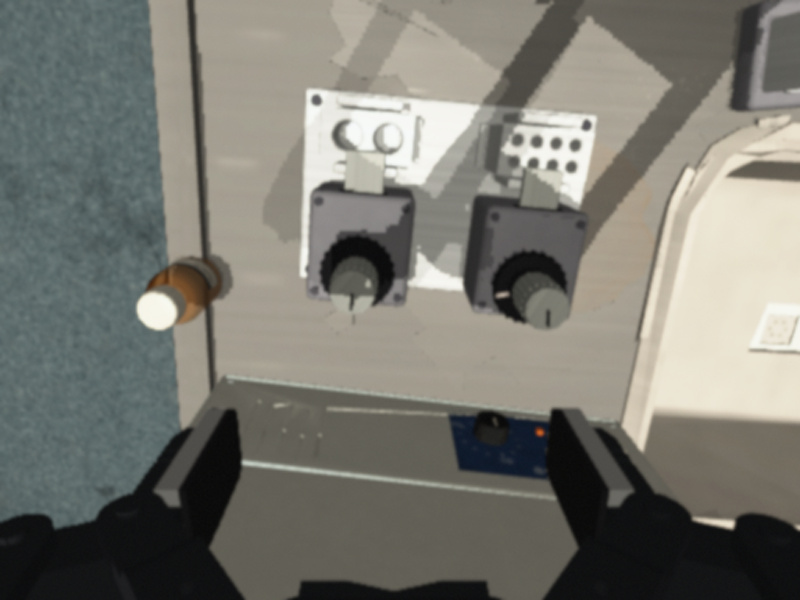

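Run:
```python
import cv2
t=cv2.imread('pics/w1.png')
cv2.imwrite('pics/w1c.png',cv2.resize(t[50:200,185:385],(800,600),interpolation=cv2.INTER_CUBIC))
```

```text
(no output)
```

View pics/w1c.png

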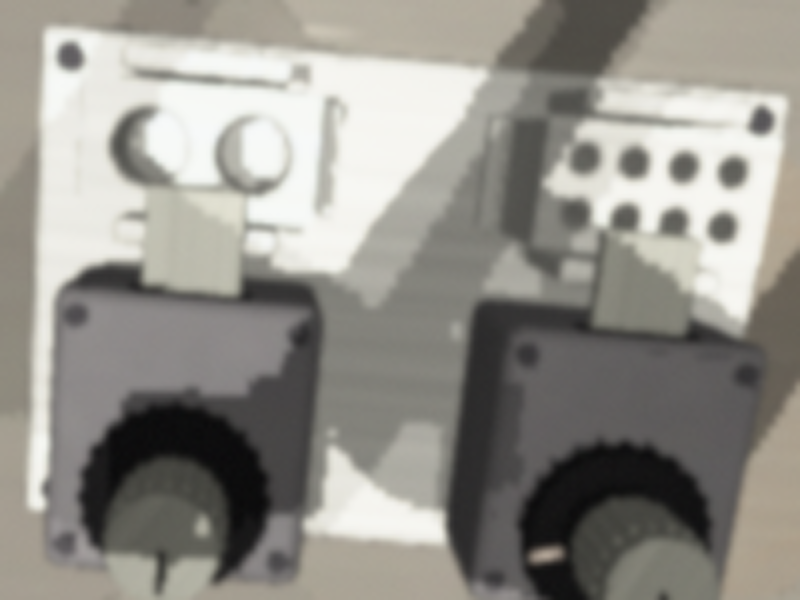

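Run:
```python
from h import *
o=ctrl.get_obs(); m=eyes.camera_model('wrist'); P=wristP(o,m)
T=lambda u,v,z:ray(m,185+u/4-.4,50+v/4-.4,z,P)
for n,p in dict(k2=(162,548,.119),k2L=(104,548,.119),k2R=(220,548,.119),k1=(665,594,.119),ringL=(80,498,.08),ringR=(270,498,.08),ringT=(175,403,.08),pl=(190,186,.0665),pL=(145,190,.0665),pR=(243,190,.0665),carTL=(45,28,.01),carTR=(785,97,.01),carBL=(28,508,.01),bore1=(150,146,.06),bore2=(254,154,.06),hTL=(58,290,.07),hTR=(322,290,.07),box=(0,0,0)).items(): print(n,T(*p))
for u,v in((228,378),(640,420)): print(ray(m,u*.64,v*.64,0,P))
```

```text
k2 [ 0.5861 -0.2183  0.119 ]
k2L [ 0.5869 -0.2309  0.119 ]
k2R [ 0.5854 -0.2058  0.119 ]
k1 [ 0.5898 -0.108   0.119 ]
ringL [ 0.5868 -0.2411  0.08  ]
ringR [ 0.5839 -0.1949  0.08  ]
ringT [ 0.562 -0.219  0.08 ]
pl [ 0.5128 -0.2183  0.0665]
pL [ 0.5144 -0.2289  0.0665]
pR [ 0.5129 -0.2058  0.0665]
carTL [ 0.4773 -0.2615  0.01  ]
carTR [ 0.482  -0.0617  0.01  ]
carBL [ 0.61  -0.265  0.01 ]
bore1 [ 0.5045 -0.2286  0.06  ]
bore2 [ 0.5048 -0.2037  0.06  ]
hTL [ 0.5385 -0.2486  0.07  ]
hTR [ 0.5345 -0.1856  0.07  ]
box [ 0.4704 -0.2753  0.    ]
[ 0.7045 -0.3252  0.    ]
[0.7225 0.025  0.    ]
```

Call:
step_arm(xyz=[[6,-10,-20],[6.5,-21,-50],[6.5,-21,-90],[6.5,-21,-120],[6.5,-21,-145],[6.5,-21,-160],[6.5,-21,-172],[6.5,-21,-172]], spin=[0,0,0,0,0,0,0,0], fingers=[60,60,60,60,60,60,60,60])

```text
time_s: 3.0
eef_pos: [0.5862, -0.2169, 0.0992]
eef_rot: [0.484, -0.515, 0.484, 0.516]
wrist_force: [0.1, 0.1, -0.1]
opening: 0.6
```

Run:
```python
from h import *
print(ctrl.get_obs())
im=snap('wrist','w2.png'); snap('scene','s2.png'); s=cv2.imread('pics/s2.png');cv2.imwrite('pics/s2c.png',cv2.resize(s[190:310,220:380],(800,600),interpolation=cv2.INTER_CUBIC))
```

```text
{'time_s': 3.0, 'q': array([-0.544 ,  0.4459,  1.577 ,  0.0001,  1.1208, -2.178 ]), 'dq': array([-0.0068, -0.0271, -0.0284,  0.0003,  0.0232, -0.0009]), 'joint_efforts': array([ -0.027 , -53.1844, -31.1398,   0.0034,  -0.2936,   0.0021]), 'eef_pos': array([ 0.5862, -0.2169,  0.0992]), 'eef_rot': array([ 0.4838, -0.5148,  0.4841,  0.5163]), 'wrist_force': array([ 0.1257,  0.0802, -0.0537]), 'torque': array([-0.0066, -0.091 , -0.0171]), 'opening': 0.6004720708001594}
```

View pics/w2.png

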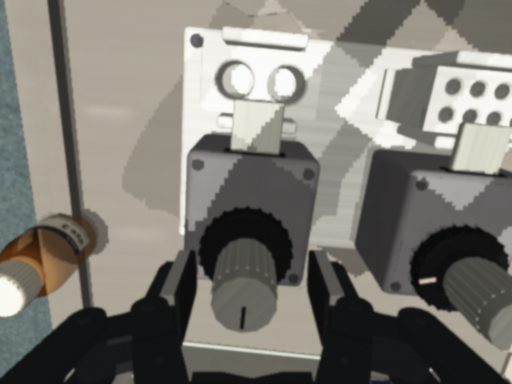

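View pics/s2c.png

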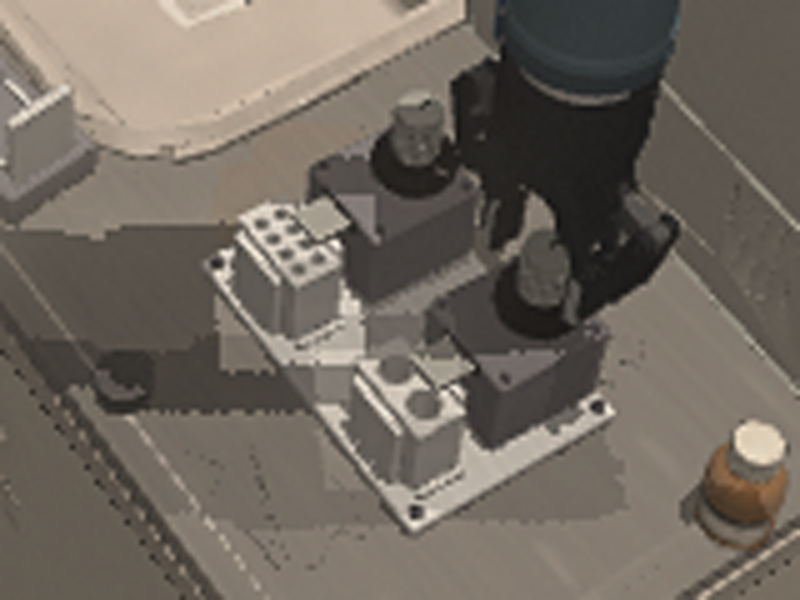

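Call:
step_arm(xyz=[[0,0,0],[0,0,0],[0,0,0],[0,0,0],[0,0,0],[0,0,0],[0,0,0],[0,0,0]], spin=[0,0,0,0,0,0,0,0], fingers=[40,30,20,0,0,0,0,0])

```text
time_s: 3.9
eef_pos: [0.5877, -0.2198, 0.1023]
eef_rot: [-0.484, 0.517, -0.484, -0.514]
wrist_force: [-0.4, -5.0, 5.4]
opening: 0.282
```

Run:
```python
from h import *
o=ctrl.get_obs();print(o['eef_pos'],o['wrist_force'],o['torque'],o['opening'])
```

```text
[ 0.5877 -0.2198  0.1023] [-0.3684 -5.0173  5.3628] [-0.678   0.2029 -0.0172] 0.28246672680687895
```

Run:
```python
from h import *
im=snap('wrist','w3.png'); snap('scene','s3.png'); s=cv2.imread('pics/s3.png');
a=cv2.resize(s[225:275,290:370],(800,500),interpolation=cv2.INTER_CUBIC);cv2.imwrite('pics/s3c.png',a)
cv2.imwrite('pics/w3c.png',cv2.resize(im[190:340,160:360,::-1],(800,600),interpolation=cv2.INTER_CUBIC))
```

```text
(no output)
```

View pics/w3c.png

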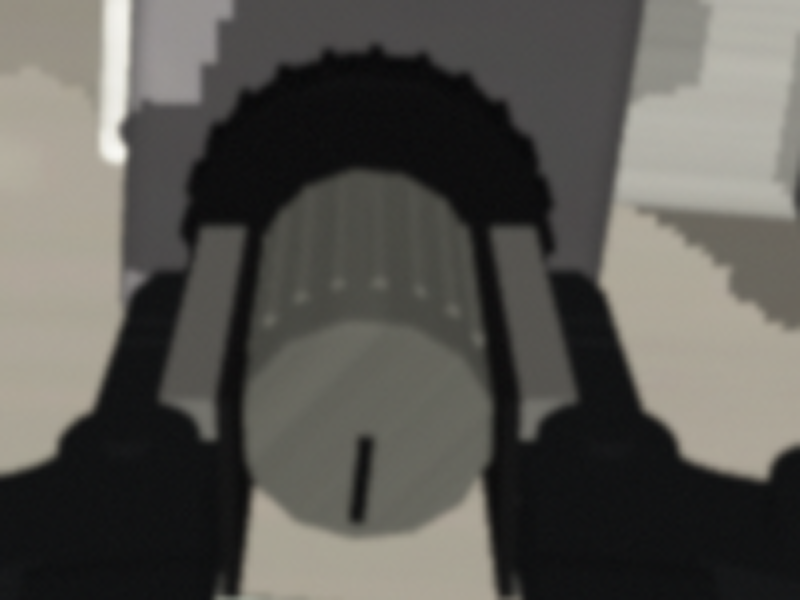

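View pics/s3c.png

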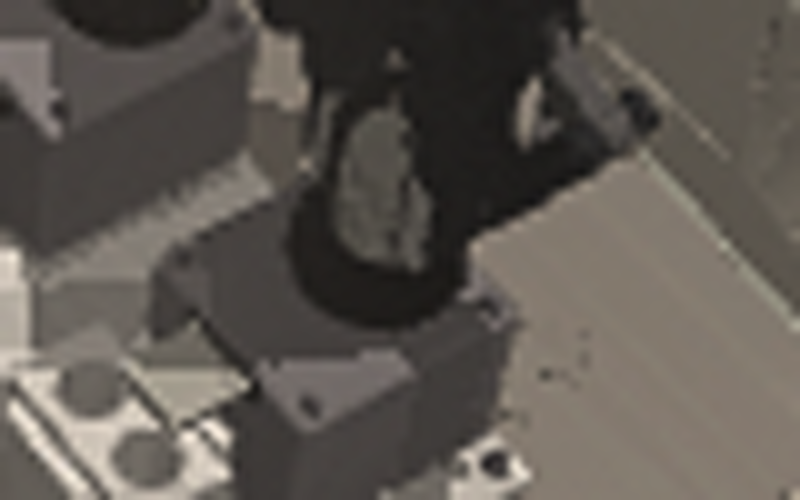

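Call:
step_arm(xyz=[[0,0,0],[0,0,0],[0,0,0],[0,0,0]], spin=[-0.06,-0.12,-0.12,-0.12], fingers=[0,0,0,0])

```text
time_s: 4.4
eef_pos: [0.5877, -0.2198, 0.1023]
eef_rot: [0.514, -0.487, 0.514, 0.484]
wrist_force: [-1.1, -5.7, 6.5]
opening: 0.28
```

```bash
cat >> h.py <<'E'
def st():
    from scipy.spatial.transform import Rotation as R
    o=ctrl.get_obs(); w,x,y,z=o['eef_rot']; M=R.from_quat([x,y,z,w]).as_matrix()
    print('t',o['time_s'],'p',o['eef_pos'],'yaw',round(np.arctan2(M[1,1],M[0,1])%(2*np.pi),4),'q6',o['q'][5],'F',o['wrist_force'],'T',o['torque'],'op',o['opening'],'eff6',o['joint_efforts'][5])
    return o
E
python3 -c "
from h import *
st()"
```

```text
t 4.4 p [ 0.5877 -0.2198  0.1023] yaw 3.0831 q6 -2.057917092518962 F [-1.1185 -5.7382  6.4747] T [-0.7429  0.2071 -0.0472] op 0.28022439230717483 eff6 -0.009966507204808295
```

Call:
step_arm(xyz=[[0,0,0],[0,0,0],[0,0,0],[0,0,0]], spin=[-0.06,-0.12,-0.12,-0.12], fingers=[0,0,0,0])

```text
time_s: 4.8
eef_pos: [0.5877, -0.22, 0.1023]
eef_rot: [0.543, -0.455, 0.543, 0.452]
wrist_force: [-0.1, -5.3, 5.6]
opening: 0.282
```

```bash
python3 -c "
from h import *
st()"
```

```text
t 4.8 p [ 0.5877 -0.22    0.1023] yaw 2.9631 q6 -1.9379282974344851 F [-0.0711 -5.2736  5.6224] T [-0.8406  0.2086 -0.0224] op 0.28201519067114206 eff6 -0.009759486420080066
```

Call:
step_arm(xyz=[[0,0,0],[0,0,0],[0,0,0],[0,0,0],[0,0,0]], spin=[-0.06,-0.12,-0.18,-0.24,-0.24], fingers=[0,0,0,0,0])

```text
time_s: 5.3
eef_pos: [0.5877, -0.2201, 0.1023]
eef_rot: [0.593, -0.386, 0.593, 0.383]
wrist_force: [-1.5, -6.5, 6.3]
opening: 0.28
```

Run:
```python
from h import *
st()
im=snap('wrist','w4.png'); snap('scene','s4.png'); s=cv2.imread('pics/s4.png');
a=cv2.resize(s[220:300,270:370],(800,640),interpolation=cv2.INTER_CUBIC)[:600];cv2.imwrite('pics/s4c.png',a)
cv2.imwrite('pics/w4c.png',cv2.resize(im[40:340,60:460,::-1],(800,600),interpolation=cv2.INTER_CUBIC))
```

```text
t 5.3 p [ 0.5877 -0.2201  0.1023] yaw 2.7216 q6 -1.6963970484474342 F [-1.5293 -6.4849  6.2862] T [-0.8736  0.2231 -0.071 ] op 0.2800784008049221 eff6 0.4757264256477356
```

View pics/w4c.png

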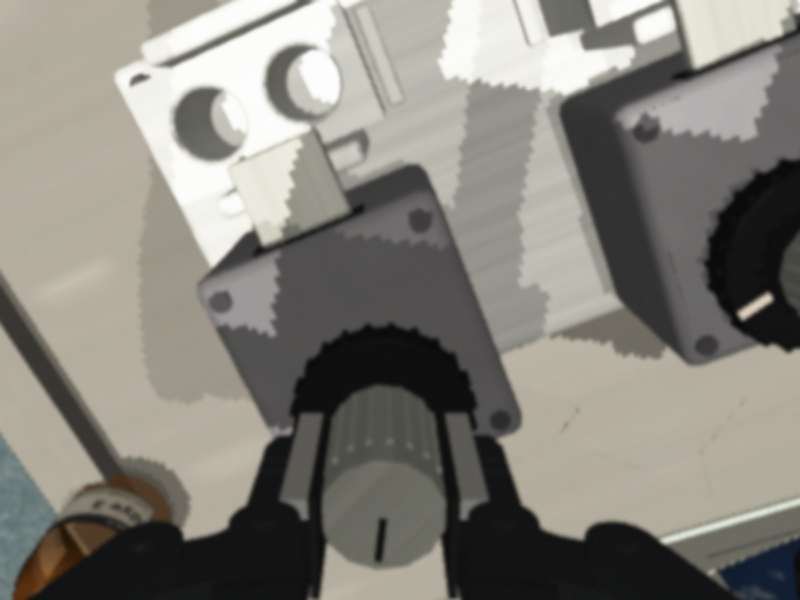

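View pics/s4c.png

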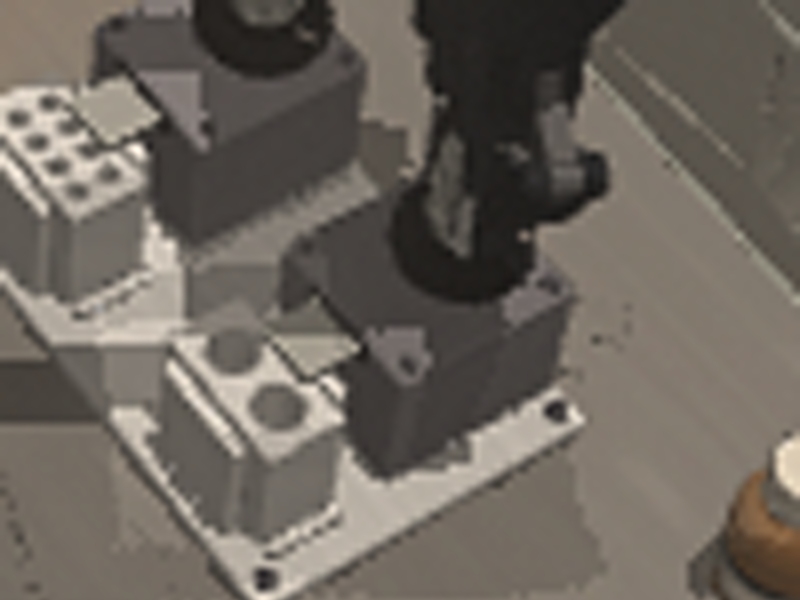

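Call:
step_arm(xyz=[[0,0,0],[0,0,0],[0,0,0],[0,0,0],[0,0,0],[0,0,0],[0,0,0],[0,0,0],[0,0,0],[0,0,0]], spin=[-0.1,-0.2,-0.3,-0.4,-0.5,-0.6,-0.7,-0.8,-0.9,-1.0], fingers=[0,0,0,0,0,0,0,0,0,0])

```text
time_s: 6.4
eef_pos: [0.5873, -0.2204, 0.1023]
eef_rot: [0.706, -0.054, 0.705, 0.051]
wrist_force: [-2.7, -6.9, 7.0]
opening: 0.283
```

Call:
step_arm(xyz=[[0,0,0],[0,0,0],[0,0,0],[0,0,0],[0,0,0],[0,0,0],[0,0,0]], spin=[-0.1,-0.2,-0.3,-0.4,-0.5,-0.55,-0.55], fingers=[0,0,0,0,0,0,0])

```text
time_s: 7.1
eef_pos: [0.587, -0.2203, 0.1023]
eef_rot: [0.694, 0.139, 0.692, -0.141]
wrist_force: [-4.6, -6.3, 6.8]
opening: 0.284
```

Run:
```python
from h import *
st()
im=snap('wrist','w5.png')
cv2.imwrite('pics/w5c.png',cv2.resize(im[40:340,60:460,::-1],(800,600),interpolation=cv2.INTER_CUBIC))
```

```text
t 7.1 p [ 0.587  -0.2203  0.1023] yaw 1.1718 q6 -0.14660089447302704 F [-4.5599 -6.3254  6.787 ] T [-1.0623  0.8133 -0.0554] op 0.28430538647974735 eff6 0.4173792712390423
```

View pics/w5c.png

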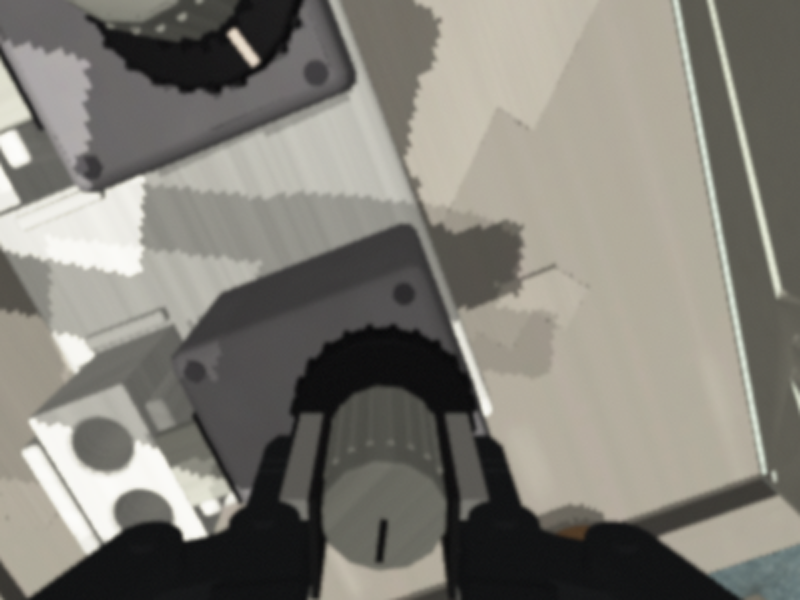

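Call:
step_arm(xyz=[[0,0,0],[0,0,0],[0,0,0]], spin=[-0.05,-0.1,-0.1], fingers=[0,0,0])

```text
time_s: 7.45
eef_pos: [0.5869, -0.2203, 0.1023]
eef_rot: [0.686, 0.173, 0.684, -0.176]
wrist_force: [-4.2, -6.7, 6.7]
opening: 0.28
```

```bash
python3 -c "
from h import *
st()"
```

```text
t 7.45 p [ 0.5869 -0.2203  0.1023] yaw 1.0719 q6 -0.04669579804729967 F [-4.2426 -6.7377  6.6564] T [-0.9964  0.8103 -0.0606] op 0.2804999158837547 eff6 0.3826580476015806
```

Call:
step_arm(xyz=[[0,0,0],[0,0,0],[0,0,0]], spin=[-0.04,-0.08,-0.08], fingers=[0,0,0])

```text
time_s: 7.75
eef_pos: [0.5869, -0.2203, 0.1023]
eef_rot: [0.678, 0.201, 0.677, -0.203]
wrist_force: [-4.5, -6.1, 7.3]
opening: 0.283
```

```bash
python3 -c "
from h import *
st()"
```

```text
t 7.75 p [ 0.5869 -0.2203  0.1023] yaw 0.9922 q6 0.03302730703989499 F [-4.5298 -6.0754  7.3364] T [-1.0495  0.8003 -0.0279] op 0.28279032014612004 eff6 0.294275376945734
```

Call:
step_arm(xyz=[[0,0,0],[0,0,0],[0,0,0]], spin=[-0.03,-0.06,-0.06], fingers=[0,0,0])

```text
time_s: 8.05
eef_pos: [0.5869, -0.2203, 0.1023]
eef_rot: [0.672, 0.221, 0.671, -0.223]
wrist_force: [-4.9, -6.9, 8.3]
opening: 0.28
```

```bash
python3 -c "
from h import *
st()"
```

```text
t 8.05 p [ 0.5869 -0.2203  0.1023] yaw 0.9325 q6 0.09273890475030377 F [-4.9246 -6.8878  8.2509] T [-1.0086  0.8928 -0.1079] op 0.27998660173072576 eff6 0.2103267190977931
```

Call:
step_arm(xyz=[[0,0,0],[0,0,0],[0,0,0]], spin=[-0.03,-0.06,-0.06], fingers=[0,0,0])

```text
time_s: 8.35
eef_pos: [0.5869, -0.2203, 0.1023]
eef_rot: [0.665, 0.24, 0.664, -0.242]
wrist_force: [-4.4, -6.7, 8.0]
opening: 0.283
```

Run:
```python
from h import *
st()
im=snap('wrist','w6.png')
cv2.imwrite('pics/w6c.png',cv2.resize(im[40:340,60:460,::-1],(800,600),interpolation=cv2.INTER_CUBIC))
```

```text
t 8.35 p [ 0.5869 -0.2203  0.1023] yaw 0.8747 q6 0.15111035002382955 F [-4.4104 -6.667   7.9879] T [-0.9801  0.8822  0.9001] op 0.28284466785198986 eff6 1.2335864827036858
```

View pics/w6c.png

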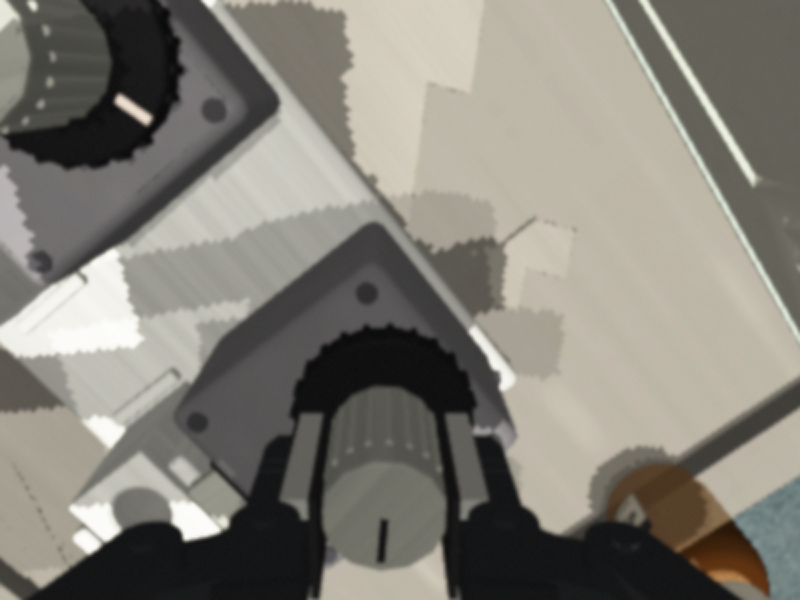

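Call:
step_arm(xyz=[[0,0,0],[0,0,0],[0,0,0],[0,0,0],[0,0,20],[0,0,50],[0,0,90],[0,0,130],[0,0,155],[-30,0,155]], spin=[0.0,0,0,0,0,0,0.1,0.2,0.3,0.42], fingers=[30,50,70,70,70,70,70,80,100,100])

```text
time_s: 9.4
eef_pos: [0.5603, -0.2189, 0.2604]
eef_rot: [0.704, 0.094, 0.697, -0.097]
wrist_force: [0.8, -1.0, -0.7]
opening: 0.998
```

Call:
step_arm(xyz=[[-10,0,0],[-10,0,0],[-10,0,0],[-10,0,0],[-10,0,0],[-10,0,0],[-10,0,0],[-10,0,0],[-10,0,0],[-10,0,0]], spin=[0.14,0.28,0.42,0.56,0.7,0.84,0.98,1.12,1.26,1.4], fingers=[100,100,100,100,100,100,100,100,100,100])

```text
time_s: 10.4
eef_pos: [0.5466, -0.2174, 0.2548]
eef_rot: [0.597, -0.378, 0.597, 0.379]
wrist_force: [-0.6, -0.1, 1.6]
opening: 0.998
```

Call:
step_arm(xyz=[[-10,0,0],[-10,0,0],[-10,0,0],[-10,0,0],[-10,0,0]], spin=[0.14,0.28,0.4,0.44,0.44], fingers=[100,100,100,100,100])

```text
time_s: 10.9
eef_pos: [0.5366, -0.2175, 0.2549]
eef_rot: [0.502, -0.498, 0.502, 0.498]
wrist_force: [-0.1, 0.2, -0.4]
opening: 1.0
```

Run:
```python
from h import *
st()
im=snap('wrist','w7.png')
cv2.imwrite('pics/w7c.png',cv2.resize(im[0:300,60:460,::-1],(800,600),interpolation=cv2.INTER_CUBIC))
```

```text
t 10.9 p [ 0.5366 -0.2175  0.2549] yaw 3.1343 q6 -2.1537949550029314 F [-0.133   0.2163 -0.4292] T [ 0.0271 -0.0142 -0.0152] op 0.999512072661014 eff6 -0.49043403938412666
```

View pics/w7c.png

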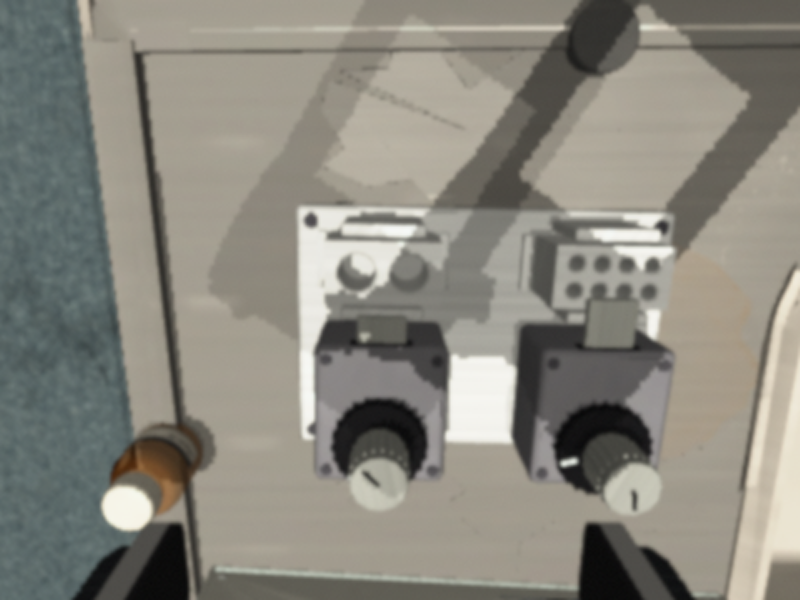

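```bash
cat >> h.py <<'E'
def W(o,u,v,z): return ray(eyes.camera_model('wrist'),u,v,z,wristP(o,eyes.camera_model('wrist')))
E
python3 - <<'E'
from h import *
o=ctrl.get_obs(); im=cv2.imread('pics/w7.png')
for n,p in dict(b1=(358,271,.06),b2=(408,271,.06),pl=(382,318,.0665),carTL=(299,206,.01),carTR=(674,214,.01),k2=(378,484,.119)).items(): print(n,W(o,60+p[0]/2-.25,p[1]/2-.25,p[2]))
cv2.imwrite('pics/w7d.png',cv2.resize(im[90:190,200:320],(720,600),interpolation=cv2.INTER_CUBIC))
E
```

```text
b1 [ 0.5036 -0.2289  0.06  ]
b2 [ 0.5037 -0.2052  0.06  ]
pl [ 0.5249 -0.2177  0.0665]
carTL [ 0.4764 -0.2614  0.01  ]
carTR [ 0.4821 -0.0618  0.01  ]
k2 [ 0.5861 -0.2198  0.119 ]
```

View pics/w7d.png

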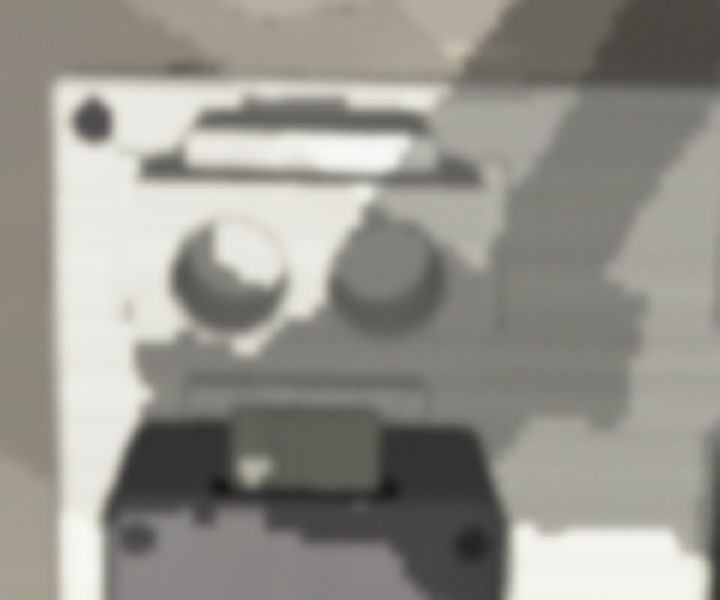

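Call:
step_arm(xyz=[[-20,0,-30],[-32.5,0.5,-75],[-32.5,0.5,-120],[-32.5,0.5,-150],[-32.5,0.5,-150]], spin=[-0.017,-0.017,-0.017,-0.017,-0.017], fingers=[100,100,100,100,100])

```text
time_s: 11.45
eef_pos: [0.5009, -0.2151, 0.1006]
eef_rot: [0.506, -0.49, 0.507, 0.497]
wrist_force: [-0.1, 0.2, 0.1]
opening: 0.999
```

Run:
```python
from h import *
st()
im=snap('wrist','w8.png')
```

```text
t 11.45 p [ 0.5009 -0.2151  0.1006] yaw 3.1155 q6 -2.1683204586049953 F [-0.0568  0.1565  0.0758] T [ 0.0261  0.0062 -0.0045] op 0.9994409791663348 eff6 0.002868214141926728
```

View pics/w8.png

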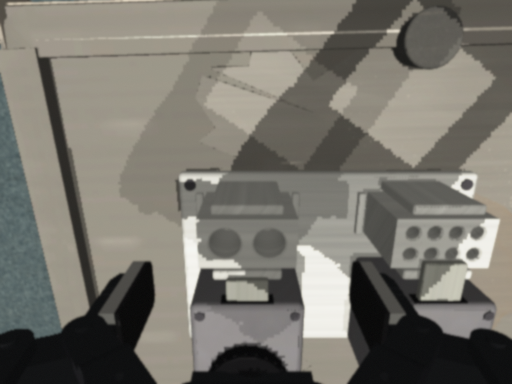

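Call:
step_arm(xyz=[[0,0,0],[0,0,0]], spin=[0,0], fingers=[100,100])

```text
time_s: 11.7
eef_pos: [0.5058, -0.2185, 0.1078]
eef_rot: [0.506, -0.495, 0.506, 0.492]
wrist_force: [-0.0, 0.3, 0.7]
opening: 0.996
```

Run:
```python
from h import *
o=st()
im=snap('wrist','w9.png')
cv2.imwrite('pics/w9c.png',cv2.resize(im[160:310,150:350,::-1],(800,600),interpolation=cv2.INTER_CUBIC))
```

```text
t 11.7 p [ 0.5058 -0.2185  0.1078] yaw 3.1167 q6 -2.169150635499833 F [-0.0046  0.3125  0.7118] T [ 0.014  -0.0336  0.0382] op 0.9961956777376689 eff6 0.00600718820351176
```

View pics/w9c.png

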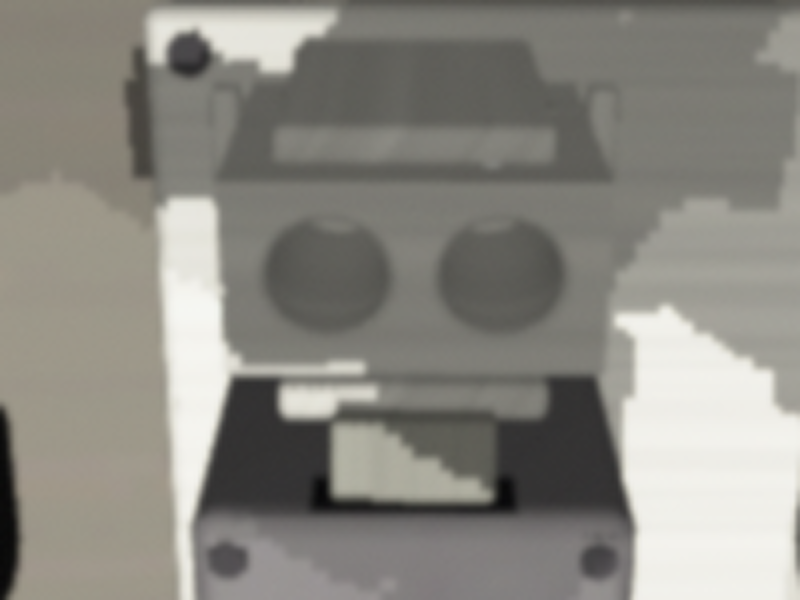

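Run:
```python
from h import *
o=ctrl.get_obs(); print(o['eef_pos'],o['dq'])
o['eef_pos']=np.array([0.5058,-.2185,.1078])
for n,p in dict(b1=(327,273,.06),b2=(502,273,.06),TL=(217,180,.06),TR=(613,180,.06),BL=(232,376,.06),BR=(607,376,.06)).items(): print(n,W(o,150+p[0]/4-.4,160+p[1]/4-.4,p[2]))
```

```text
[ 0.5057 -0.2184  0.1076] [ 0.0001  0.0006  0.0076  0.0006 -0.0033 -0.0007]
b1 [ 0.503  -0.2296  0.06  ]
b2 [ 0.5036 -0.2047  0.06  ]
TL [ 0.4886 -0.2442  0.06  ]
TR [ 0.4899 -0.1893  0.06  ]
BL [ 0.5191 -0.2441  0.06  ]
BR [ 0.5203 -0.1895  0.06  ]
```

Call:
step_arm(xyz=[[-1.5,1.5,-25],[-1.5,1.5,-50],[-1.5,1.5,-66],[-1.5,1.5,-76],[-1.5,1.5,-76],[-1.5,1.5,-76],[-1.5,1.5,-76]], spin=[0,0,0,0,0,0,0], fingers=[100,100,100,100,100,100,100])

```text
time_s: 12.45
eef_pos: [0.5036, -0.2166, 0.0306]
eef_rot: [0.506, -0.495, 0.506, 0.493]
wrist_force: [0.8, -0.3, 0.5]
opening: 0.999
```

Run:
```python
from h import *
o=st()
im=snap('wrist','w10.png')
```

```text
t 12.45 p [ 0.5036 -0.2166  0.0306] yaw 3.1168 q6 -2.168795499196615 F [ 0.7503 -0.3     0.4862] T [ 0.0197 -0.0267  0.0247] op 0.998713172473581 eff6 0.0005811933624499943
```

View pics/w10.png

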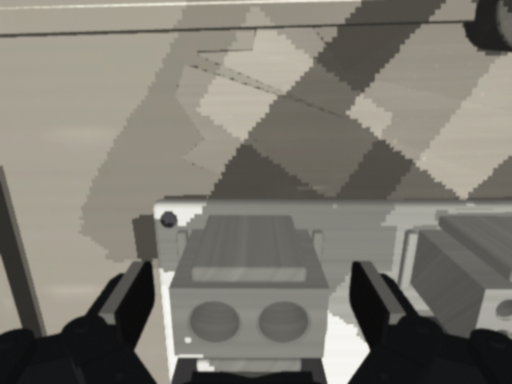

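Fingers straddle the block ends evenly (block 172–330, fingers 155/350). Close.

Call:
step_arm(xyz=[[0,0,0],[0,0,0],[0,0,0],[0,0,0],[0,0,0],[0,0,0],[0,0,0]], spin=[0,0,0,0,0,0,0], fingers=[85,75,65,50,40,40,40])

```text
time_s: 13.2
eef_pos: [0.5031, -0.2164, 0.0299]
eef_rot: [0.506, -0.494, 0.506, 0.493]
wrist_force: [-1.3, -1.1, 5.6]
opening: 0.649
```

```bash
python3 -c "
from h import *
st()"
```

```text
t 13.2 p [ 0.5031 -0.2164  0.0299] yaw 3.1168 q6 -2.168828377677343 F [-1.2821 -1.0914  5.6286] T [ 0.0407  0.2106 -0.0336] op 0.6489818851366036 eff6 0.0043005515180993825
```

Call:
step_arm(xyz=[[0,0,3],[0,0,7],[0,0,12],[0,0,12]], spin=[0,0,0,0], fingers=[30,20,20,20])

```text
time_s: 13.6
eef_pos: [0.503, -0.2161, 0.0419]
eef_rot: [0.506, -0.494, 0.506, 0.493]
wrist_force: [-0.4, -0.6, -3.0]
opening: 0.652
```

Run:
```python
from h import *
o=st()
im=snap('wrist','w11.png')
```

```text
t 13.6 p [ 0.503  -0.2161  0.0419] yaw 3.1168 q6 -2.1688615317932625 F [-0.4316 -0.5683 -2.9656] T [-0.0181 -0.0066  0.0279] op 0.6518778660089939 eff6 -4.577098252411815e-05
```

View pics/w11.png

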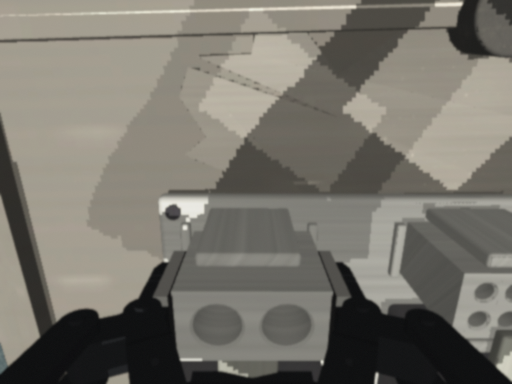

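Call:
step_arm(xyz=[[0,0,20],[0,0,45],[0,0,70],[-20,0,80],[-45,20,80],[-60,55,80],[-60,95,80],[-60,135,80],[-60,165,80],[-60,183,80]], spin=[0,0,0,0,0,0.03,0.06,0.1,0.14,0.14], fingers=[20,20,20,20,20,20,20,20,20,20])

```text
time_s: 14.65
eef_pos: [0.442, -0.0307, 0.1211]
eef_rot: [0.47, -0.528, 0.47, 0.529]
wrist_force: [-0.1, -0.7, -2.5]
opening: 0.649
```

Call:
step_arm(xyz=[[0,0,0],[0,0,0],[0,0,0]], spin=[0,0,0], fingers=[20,20,20])

```text
time_s: 14.95
eef_pos: [0.4429, -0.0338, 0.1213]
eef_rot: [-0.471, 0.528, -0.471, -0.528]
wrist_force: [0.4, -0.5, -1.8]
opening: 0.648
```

Run:
```python
from h import *
o=st()
im=snap('wrist','w12.png')
im=snap('top','t12.png')
cv2.imwrite('pics/t12c.png',cv2.resize(im[160:260,225:385,::-1],(800,500),interpolation=cv2.INTER_CUBIC))
```

```text
t 14.95 p [ 0.4429 -0.0338  0.1213] yaw 3.2561 q6 -2.029557625870824 F [ 0.3779 -0.544  -1.8263] T [-0.0475 -0.0184  0.0335] op 0.6483599180989535 eff6 -0.0038242555456236005
```

View pics/w12.png

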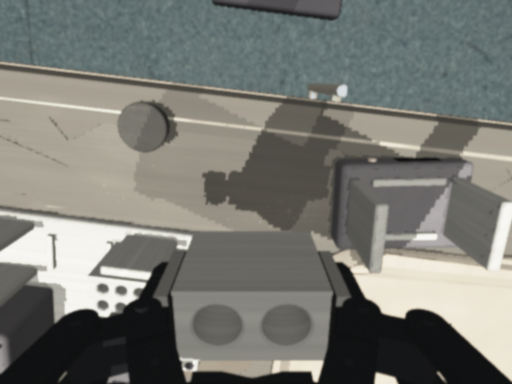

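View pics/t12c.png

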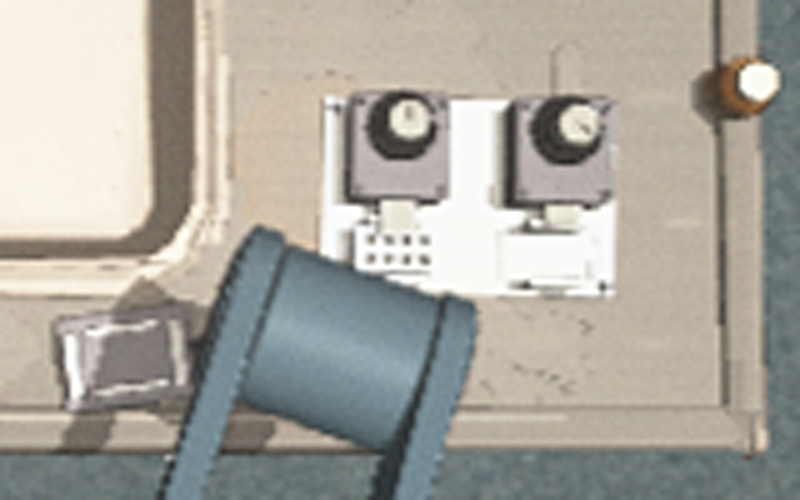

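Run:
```python
import cv2
t=cv2.imread('pics/w12.png')
cv2.imwrite('pics/w12c.png',cv2.resize(t[145:285,322:512],(760,560),interpolation=cv2.INTER_CUBIC))
```

```text
(no output)
```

View pics/w12c.png

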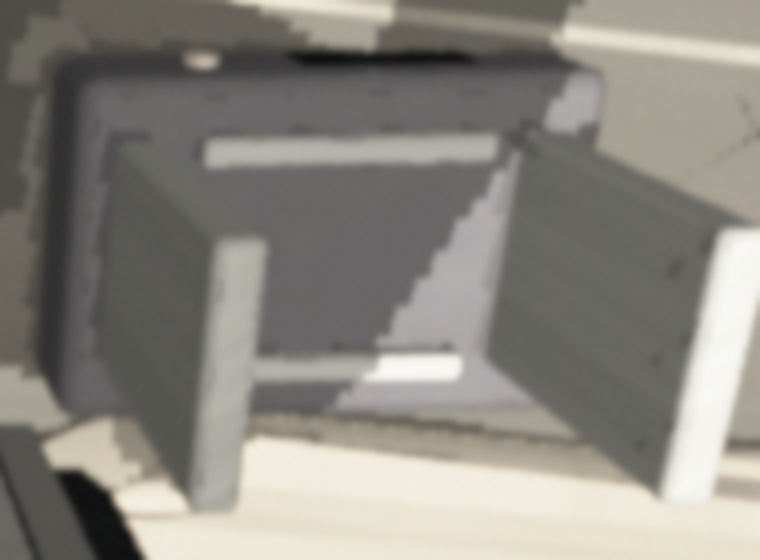

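Run:
```python
from h import *
o=ctrl.get_obs()
r={}
for n,p in dict(nA=(266,238,.075),nB=(237,503,.075),noA=(216,238,.075),noB=(191,506,.075),fA=(722,232,.075),fB=(662,498,.075),foB=(712,500,.075),base1=(80,65,.025),base2=(602,72,.025),lipL=(206,154,.029),lipR=(497,150,.029)).items():
    r[n]=W(o,322+p[0]/4-.4,145+p[1]/4-.4,p[2]); print(n,r[n])
print((r['nA']+r['nB']+r['fA']+r['fB'])/4)
```

```text
nA [0.4168 0.0391 0.075 ]
nB [0.4578 0.0449 0.075 ]
noA [0.4175 0.0323 0.075 ]
noB [0.4591 0.0383 0.075 ]
fA [0.4087 0.1011 0.075 ]
fB [0.4499 0.1067 0.075 ]
foB [0.4494 0.1141 0.075 ]
base1 [0.4055 0.0236 0.025 ]
base2 [0.3966 0.1117 0.025 ]
lipL [0.4175 0.0467 0.029 ]
lipR [0.4111 0.0956 0.029 ]
[0.4333 0.073  0.075 ]
```

Call:
step_arm(xyz=[[0,0,-30],[0,0,-60],[0,0,-80],[0,0,-92],[0,0,-97],[0,0,-99],[0,0,-100],[0,0,-100]], spin=[0,0,0,0,0,0,0,0], fingers=[20,20,20,20,20,20,20,20])

```text
time_s: 15.85
eef_pos: [0.4434, -0.0333, 0.022]
eef_rot: [-0.471, 0.528, -0.47, -0.527]
wrist_force: [0.6, -0.3, -2.3]
opening: 0.649
```

Run:
```python
from h import *
o=st()
im=snap('wrist','w13.png')
```

```text
t 15.85 p [ 0.4434 -0.0333  0.022 ] yaw 3.2568 q6 -2.0289819548994665 F [ 0.6265 -0.3327 -2.3491] T [-0.0152  0.017   0.078 ] op 0.6486356503391463 eff6 -0.00047499415813945234
```

View pics/w13.png

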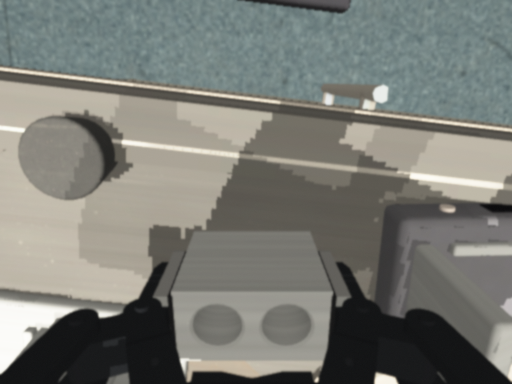

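Call:
step_arm(xyz=[[0,0,-1],[0,0,-2],[0,0,-2]], spin=[0,0,0], fingers=[20,20,20])

```text
time_s: 16.2
eef_pos: [0.4431, -0.0331, 0.0199]
eef_rot: [-0.47, 0.528, -0.47, -0.528]
wrist_force: [-1.6, 0.9, 4.7]
opening: 0.649
```

Call:
step_arm(xyz=[[0,0,-1],[0,0,-1]], spin=[0,0], fingers=[20,20])

```text
time_s: 16.4
eef_pos: [0.4432, -0.0331, 0.0199]
eef_rot: [-0.47, 0.528, -0.47, -0.528]
wrist_force: [-8.3, 1.5, 19.4]
opening: 0.65
```

Call:
step_arm(xyz=[[0,0,1],[0,0,1],[0,0,1],[0,0,1],[0,0,1],[0,0,1]], spin=[0,0,0,0,0,0], fingers=[20,66,70,75,80,82])

```text
time_s: 17.0
eef_pos: [0.4427, -0.033, 0.0192]
eef_rot: [0.47, -0.528, 0.47, 0.528]
wrist_force: [0.2, 0.6, -0.3]
opening: 0.816
```

Call:
step_arm(xyz=[[0,0,10],[0,0,30],[0,0,60],[0,0,100],[0,0,140],[0,0,150]], spin=[0,0,0,0,-0.1,-0.2], fingers=[82,82,82,82,82,70])

```text
time_s: 17.6
eef_pos: [0.4453, -0.0338, 0.1747]
eef_rot: [0.523, -0.48, 0.52, 0.475]
wrist_force: [1.5, -0.2, 0.3]
opening: 0.702
```

Call:
step_arm(xyz=[[0,0,0],[0,0,0],[0,0,0],[0,0,0],[0,0,0],[0,0,0],[0,0,0],[0,0,0],[0,0,0],[0,0,0]], spin=[-0.14,-0.28,-0.42,-0.56,-0.7,-0.84,-0.98,-1.12,-1.26,-1.37], fingers=[60,55,55,55,55,55,55,55,55,55])

```text
time_s: 18.6
eef_pos: [0.4427, -0.033, 0.17]
eef_rot: [0.706, -0.039, 0.706, 0.039]
wrist_force: [0.2, 0.8, 0.0]
opening: 0.549
```

Call:
step_arm(xyz=[[0,0,0],[0,0,0],[0,0,0]], spin=[0,0,0], fingers=[55,55,55])

```text
time_s: 18.9
eef_pos: [0.4427, -0.033, 0.1695]
eef_rot: [0.706, -0.042, 0.706, 0.042]
wrist_force: [0.6, -0.3, -0.2]
opening: 0.547
```

Run:
```python
from h import *
o=st()
im=snap('wrist','w14.png')
cv2.imwrite('pics/w14b.png',cv2.resize(im[:,:,::-1],(800,600),interpolation=cv2.INTER_CUBIC))
```

```text
t 18.9 p [ 0.4427 -0.033   0.1695] yaw 1.689 q6 -0.46120382185488834 F [ 0.6439 -0.2887 -0.1525] T [-0.0068 -0.0372  0.0291] op 0.5474058743777093 eff6 -0.018052055966109037
```

View pics/w14b.png

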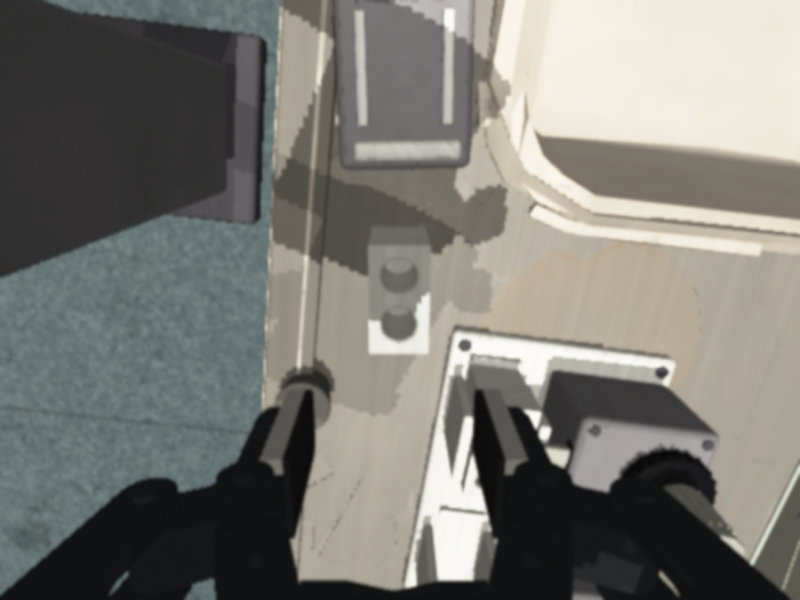

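Run:
```python
from h import *
im=cv2.imread('pics/w14.png')
cv2.imwrite('pics/w14c.png',cv2.resize(im[0:112,200:320],(644,600),interpolation=cv2.INTER_CUBIC))
cv2.imwrite('pics/w14d.png',cv2.resize(im[135:235,210:310],(600,600),interpolation=cv2.INTER_CUBIC))
```

```text
(no output)
```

View pics/w14c.png

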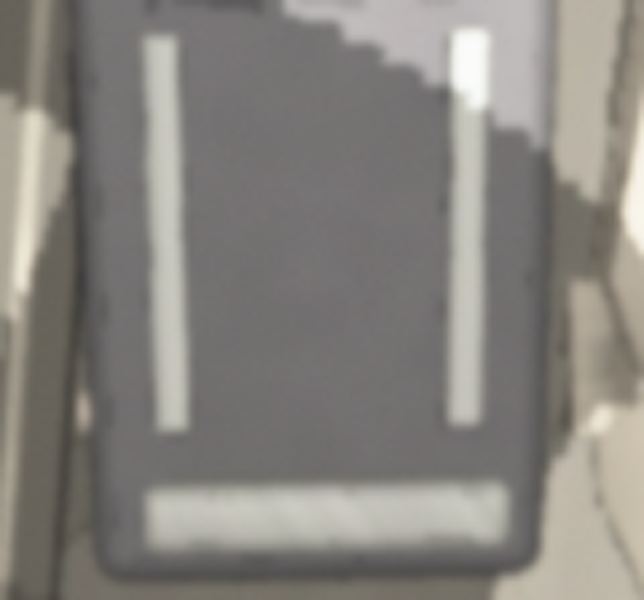

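View pics/w14d.png

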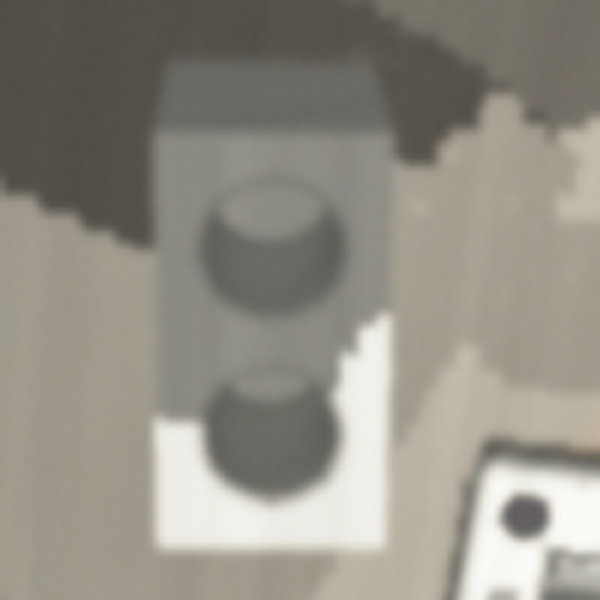

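Run:
```python
from h import *
o=ctrl.get_obs(); s=600/112
def D(u,v,z): return W(o,200+u/s-.4,v/s-.4,z)
def B(u,v,z): return W(o,210+u/6-.42,135+v/6-.42,z)
d=dict(wi1=D(147,488,.075),wi2=D(508,488,.075),wo1=D(145,548,.075),wo2=D(507,548,.075),la=D(180,35,.029),lb=D(188,430,.029),ra=D(450,30,.029),rb=D(448,425,.029),
bTL=B(156,130,.05),bTR=B(393,130,.05),bBL=B(157,548,.05),bBR=B(386,548,.05),h1=B(272,247,.05),h2=B(272,433,.05))
for k,v in d.items(): print(k,v)
print('block',(d['bTL']+d['bTR']+d['bBL']+d['bBR'])/4,(d['h1']+d['h2'])/2)
wi=(d['wi1']+d['wi2'])/2; th=.12
for th in (.11,.125,.14): print('dock',wi+.031*np.array([-np.sin(th),np.cos(th),0]))
print('lips',(d['la']+d['lb']+d['ra']+d['rb'])/4)
for a,b in(('la','lb'),('ra','rb')): 
    v=d[a]-d[b]; print(np.arctan2(-v[0],v[1]),np.linalg.norm(v))
v=d['wi2']-d['wi1'];print(np.arctan2(v[1],v[0]),np.linalg.norm(v))
v=d['wo2']-d['wo1'];print(np.arctan2(v[1],v[0]),np.linalg.norm(v))
v=d['bTL']-d['bBL'];print(np.arctan2(-v[0],v[1]))
v=d['bTR']-d['bBR'];print(np.arctan2(-v[0],v[1]))
```

```text
wi1 [0.4182 0.0408 0.075 ]
wi2 [0.4603 0.0458 0.075 ]
wo1 [0.4187 0.0339 0.075 ]
wo2 [0.4613 0.039  0.075 ]
la [0.4141 0.0965 0.029 ]
lb [0.4202 0.0476 0.029 ]
ra [0.4493 0.1013 0.029 ]
rb [0.4563 0.0526 0.029 ]
bTL [ 0.4274 -0.0057  0.05  ]
bTR [ 0.4565 -0.0022  0.05  ]
bBL [ 0.4333 -0.0616  0.05  ]
bBR [ 0.4634 -0.058   0.05  ]
h1 [ 0.4434 -0.0189  0.05  ]
h2 [ 0.4465 -0.0437  0.05  ]
block [ 0.4452 -0.0319  0.05  ] [ 0.445  -0.0313  0.05  ]
dock [0.4359 0.0741 0.075 ]
dock [0.4354 0.074  0.075 ]
dock [0.435 0.074 0.075]
lips [0.435  0.0745 0.029 ]
0.1244413894833281 0.04925640422290103
0.14271031820071792 0.049191895674982576
0.11871887321552368 0.04240007517945208
0.11871715998856804 0.042944113528607636
0.1062459743153219
0.12402295884138081
```

Call:
step_arm(xyz=[[1.5,0.5,-30],[1.5,0.5,-70],[1.5,0.5,-105],[1.5,0.5,-130],[1.5,0.5,-142],[1.5,0.5,-147],[1.5,0.5,-148],[1.5,0.5,-148]], spin=[0,0,0,0,0,0,0,0], fingers=[55,55,55,55,55,55,55,55])

```text
time_s: 19.75
eef_pos: [0.4452, -0.0328, 0.0223]
eef_rot: [0.707, -0.041, 0.705, 0.041]
wrist_force: [-0.0, -0.8, 0.1]
opening: 0.55
```

Run:
```python
from h import *
o=st()
im=snap('wrist','w15.png')
```

```text
t 19.75 p [ 0.4452 -0.0328  0.0223] yaw 1.6871 q6 -0.4569550531271922 F [-0.007  -0.8104  0.1307] T [ 0.0285  0.0492 -0.0116] op 0.5496995516861636 eff6 -0.004137884534429759
```

View pics/w15.png

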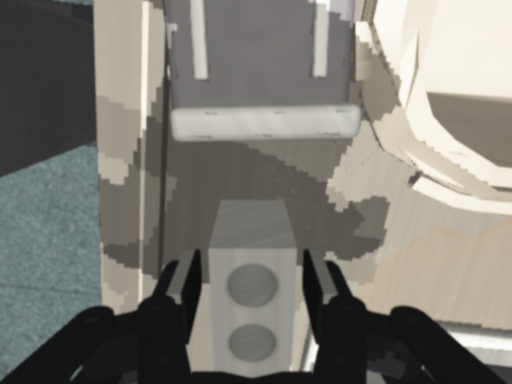

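Block centred between the pads (block 208–296, pads 200/303). Close and lift a little.

Call:
step_arm(xyz=[[0,0,-1],[0,0,-1],[0,0,-1],[0,0,-1],[0,0,-1],[0,0,-1],[0,0,-1]], spin=[0,0,0,0,0,0,0], fingers=[48,42,36,25,10,10,10])

```text
time_s: 20.5
eef_pos: [0.4449, -0.0327, 0.0209]
eef_rot: [0.706, -0.041, 0.705, 0.041]
wrist_force: [-0.4, 0.8, 6.6]
opening: 0.348
```

```bash
python3 -c "
from h import *
st()"
```

```text
t 20.5 p [ 0.4449 -0.0327  0.0209] yaw 1.6868 q6 -0.4567266689906748 F [-0.3747  0.8031  6.5966] T [ 0.0579  0.0667 -0.0086] op 0.3483743428935777 eff6 -0.008124849409796298
```

Call:
step_arm(xyz=[[0,0,5],[0,0,12],[0,0,35],[0,0,65],[0,0,95],[0,0,110],[0,0,110],[0,0,110]], spin=[0,0,0,0,0,0,0,0], fingers=[0,0,0,0,0,0,0,0])

```text
time_s: 21.3
eef_pos: [0.4438, -0.0324, 0.13]
eef_rot: [0.706, -0.041, 0.706, 0.041]
wrist_force: [-0.7, 0.2, -3.8]
opening: 0.343
```

Run:
```python
from h import *
o=st()
im=snap('wrist','w16.png')
cv2.imwrite('pics/w16b.png',cv2.resize(im[:,:,::-1],(800,600),interpolation=cv2.INTER_CUBIC))
```

```text
t 21.3 p [ 0.4438 -0.0324  0.13  ] yaw 1.6868 q6 -0.4567158195307432 F [-0.7413  0.1628 -3.794 ] T [0.0285 0.0366 0.0094] op 0.34310110776806574 eff6 -0.00015878283647907665
```

View pics/w16b.png

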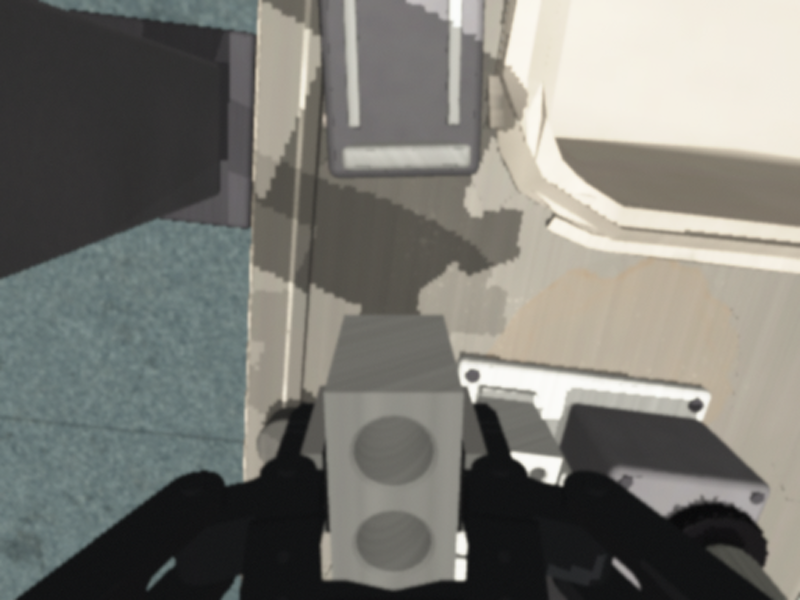

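Run:
```python
from h import *
o=ctrl.get_obs(); z=o['eef_pos'][2]-.0209+.05
B=lambda u,v,z:W(o,u*.64-.2,v*.64-.2,z)
c=[B(323,391,z),B(468,391,z),B(328,582,z),B(465,582,z)]
print(np.array(c)); print('blk',np.mean(c,0),'holes',(B(393,450,z)+B(394,541,z))/2, o['eef_pos'])
print(B(342,168,.075),B(470,164,.075),B(342,148,.075),B(469,145,.075))
l=[B(360,127,.029),B(448,125,.029)];print(l)
```

```text
[[ 0.425  -0.0052  0.1584]
 [ 0.4555 -0.0016  0.1584]
 [ 0.4301 -0.0564  0.1584]
 [ 0.463  -0.0525  0.1584]]
blk [ 0.4434 -0.0289  0.1584] holes [ 0.443  -0.0301  0.1584] [ 0.4433 -0.0322  0.1293]
[0.4179 0.0341 0.075 ] [0.4604 0.0404 0.075 ] [0.4173 0.0406 0.075 ] [0.459  0.0464 0.075 ]
[array([0.4198, 0.0475, 0.029 ]), array([0.4555, 0.0525, 0.029 ])]
```

Call:
step_arm(xyz=[[-1,15,0],[-3,45,0],[-5,75,0],[-8,95,0],[-8,104.5,0],[-8,104.5,0],[-8,104.5,0],[-8,104.5,0]], spin=[0,0,0.006,0.006,0.006,0.006,0.006,0.006], fingers=[0,0,0,0,0,0,0,0])

```text
time_s: 22.15
eef_pos: [0.4363, 0.0712, 0.1301]
eef_rot: [0.706, -0.043, 0.706, 0.043]
wrist_force: [0.0, 0.5, -1.8]
opening: 0.343
```

Run:
```python
from h import *
o=st()
im=snap('wrist','w17.png')
cv2.imwrite('pics/w17b.png',cv2.resize(im[:,:,::-1],(800,600),interpolation=cv2.INTER_CUBIC))
im=snap('scene','s17.png')
cv2.imwrite('pics/s17b.png',cv2.resize(im[150:270,160:320,::-1],(800,600),interpolation=cv2.INTER_CUBIC))
```

```text
t 22.15 p [0.4363 0.0712 0.1301] yaw 1.6919 q6 -0.22874447208329812 F [ 0.0496  0.4901 -1.8277] T [-0.0017 -0.0283 -0.0213] op 0.34305969697969924 eff6 -0.0065778198768384755
```

View pics/w17b.png

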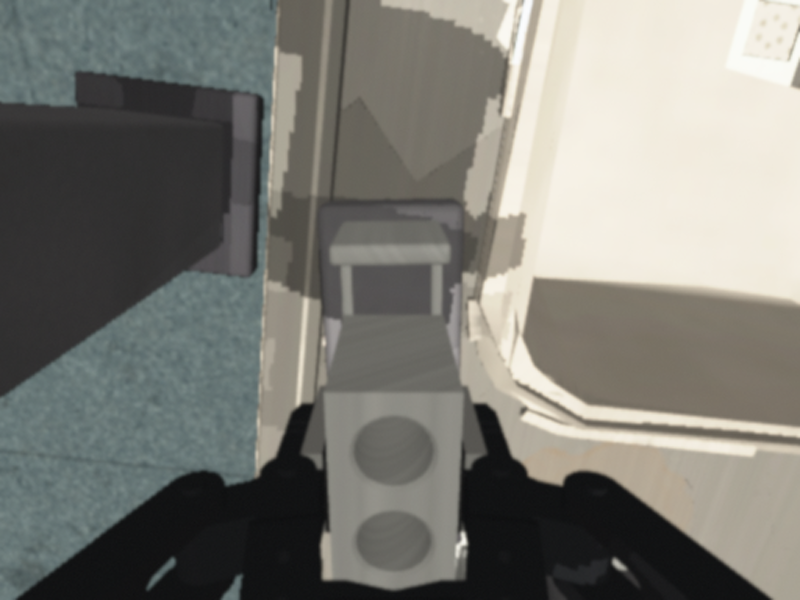

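View pics/s17b.png

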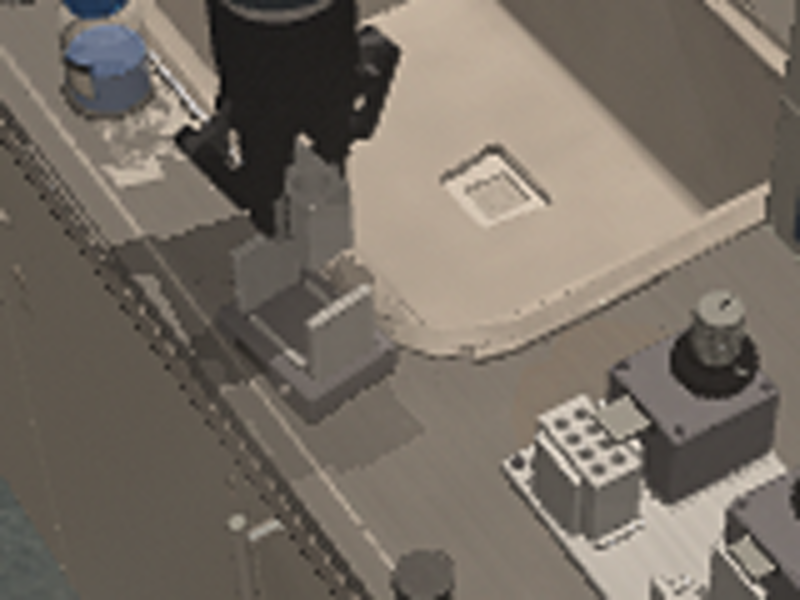

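Run:
```python
from h import *
im=cv2.imread('pics/w17.png')
cv2.imwrite('pics/w17c.png',cv2.resize(im[120:260,190:310],(600,700),interpolation=cv2.INTER_CUBIC)[:600])
```

```text
(no output)
```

View pics/w17c.png

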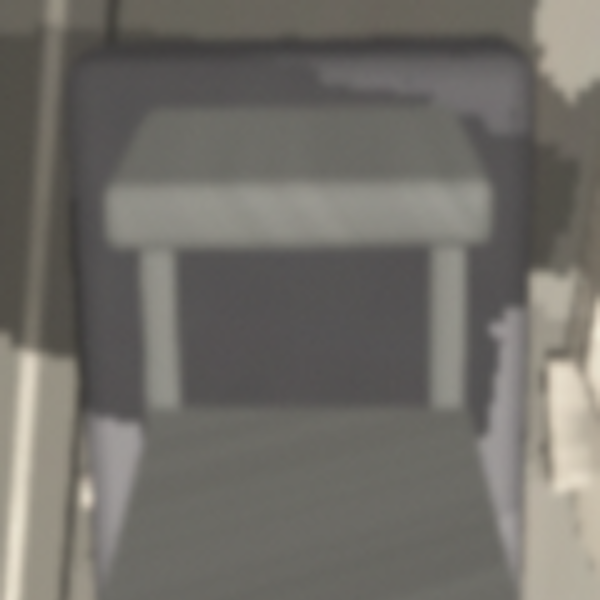

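Run:
```python
from h import *
o=ctrl.get_obs(); print(o['eef_pos'])
B=lambda u,v,z:W(o,190+u/5-.4,120+v/5-.4,z)
P=lambda n,*a:print(n,*[B(*x) for x in a])
P('wallin',(107,246,.075),(490,243,.075))
P('wallout',(107,187,.075),(490,184,.075))
P('lips',(177,250,.029),(180,405,.029),(432,250,.029),(430,405,.029))
zb=o['eef_pos'][2]-.0209
P('blkend',(148,408,zb),(466,408,zb))
wi=(B(107,246,.075)+B(490,243,.075))/2; t=.122
print('dock c',wi-.031*np.array([-np.sin(t),np.cos(t),0])); be=(B(148,408,zb)+B(466,408,zb))/2
print('blk c',be-.028*np.array([-np.sin(t),np.cos(t),0]))
l=sum(B(*x) for x in((177,250,.029),(180,405,.029),(432,250,.029),(430,405,.029)))/4;print('lipmid',l)
```

```text
[0.4363 0.0712 0.1302]
wallin [0.4094 0.1036 0.075 ] [0.4518 0.1092 0.075 ]
wallout [0.4089 0.1103 0.075 ] [0.4508 0.1158 0.075 ]
lips [0.415  0.0921 0.029 ] [0.4176 0.0694 0.029 ] [0.4503 0.0964 0.029 ] [0.4533 0.0737 0.029 ]
blkend [0.4177 0.0975 0.1093] [0.4473 0.1012 0.1093]
dock c [0.4344 0.0756 0.075 ]
blk c [0.4359 0.0716 0.1093]
lipmid [0.434  0.0829 0.029 ]
```

Call:
step_arm(xyz=[[-1.3,2.6,-5],[-1.3,2.6,-15],[-1.3,2.6,-22],[-1.3,2.6,-24],[-1.3,2.6,-24],[-1.3,2.6,-24]], spin=[0,0,0,0,0,0], fingers=[0,0,0,0,0,0])

```text
time_s: 22.85
eef_pos: [0.435, 0.0746, 0.1063]
eef_rot: [0.706, -0.043, 0.706, 0.043]
wrist_force: [1.1, -0.3, -1.3]
opening: 0.348
```

Run:
```python
from h import *
o=st()
im=snap('wrist','w18.png')
cv2.imwrite('pics/w18c.png',cv2.resize(im[120:260,190:310,::-1],(600,700),interpolation=cv2.INTER_CUBIC)[:600])
im=snap('scene','s18.png')
cv2.imwrite('pics/s18b.png',cv2.resize(im[180:240,195:275,::-1],(800,600),interpolation=cv2.INTER_CUBIC))
```

```text
t 22.85 p [0.435  0.0746 0.1063] yaw 1.6929 q6 -0.22244191096563415 F [ 1.1032 -0.2929 -1.2637] T [ 0.0315 -0.0128 -0.001 ] op 0.3477306361992189 eff6 -0.0003155473586957669
```

View pics/w18c.png

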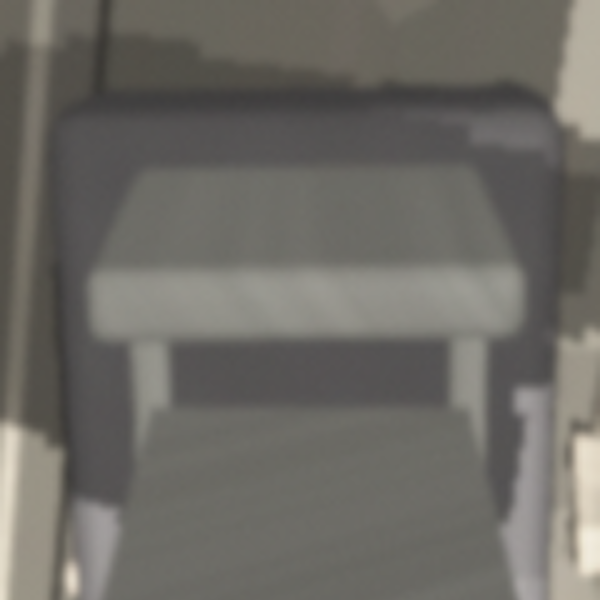

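View pics/s18b.png

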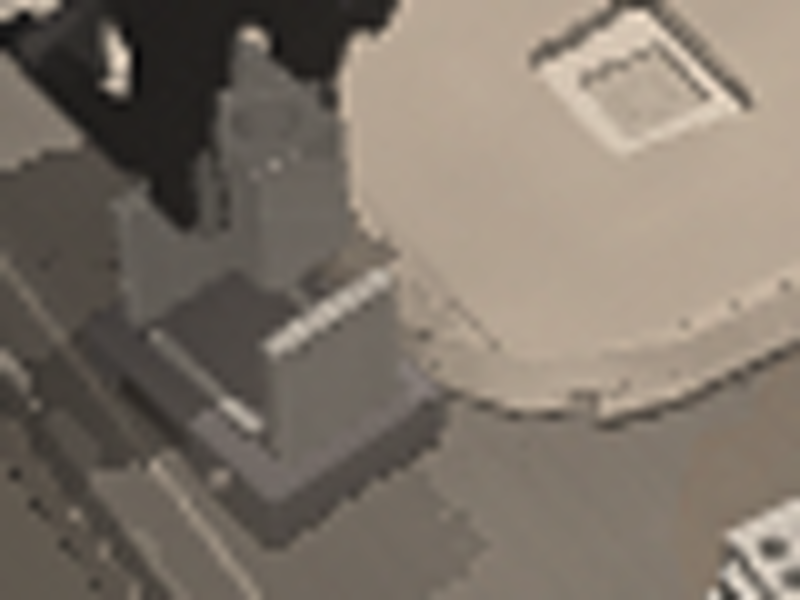

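Run:
```python
from h import *
o=ctrl.get_obs(); print(o['eef_pos'])
B=lambda u,v,z:W(o,190+u/5-.4,120+v/5-.4,z)
zb=o['eef_pos'][2]-.0209;t=.122; n=np.array([-np.sin(t),np.cos(t),0])
for vi in(334,340):
  wi=(B(91,vi,.075)+B(523,vi-2,.075))/2; print('wall in',wi,'dock',wi-.031*n)
be=(B(155,408,zb)+B(468,408,zb))/2
print('blk end',be,'c',be-.028*n)
l=(B(170,370,.029)+B(450,370,.029))/2;print('lipmid',l,B(170,370,.029),B(450,370,.029))
s=eyes.camera_model('scene')
# scene projections: predict block bottom corners & dock near wall top corners
S=lambda p:(proj(s,p)-[195,180])*10
X=np.array([np.cos(t),np.sin(t),0])
c=np.array([o['eef_pos'][0],o['eef_pos'][1],0])
for nm,q in dict(blk_b_near=c-.015*X-.028*n+[0,0,zb],blk_b_nr=c+.015*X-.028*n+[0,0,zb]).items(): print(nm,S(q))
for d in([.4347,.0738,0],[.4347,.0754,0]):
  d=np.array(d)
  print(d,'wall top outer corner',S(d-.022*X-.039*n+[0,0,.075]),S(d+.022*X-.039*n+[0,0,.075]),'base corner',S(d-.033*X-.046*n+[0,0,.025]))
```

```text
[0.4352 0.0746 0.1066]
wall in [0.4308 0.1068 0.075 ] dock [0.4346 0.076  0.075 ]
wall in [0.4309 0.1062 0.075 ] dock [0.4347 0.0754 0.075 ]
blk end [0.4317 0.1028 0.0857] c [0.4351 0.075  0.0857]
lipmid [0.4335 0.088  0.029 ] [0.4157 0.0858 0.029 ] [0.4513 0.0902 0.029 ]
blk_b_near [262.9415 290.7003]
blk_b_nr [347.3742 238.2988]
[0.4347 0.0738 0.    ] wall top outer corner [269.2049 353.3589] [392.5095 275.8051] base corner [263.4741 500.3554]
[0.4347 0.0754 0.    ] wall top outer corner [266.2772 349.7025] [389.5374 272.2614] base corner [260.6141 496.6724]
```

Call:
step_arm(xyz=[[0,0.3,-10],[0,0.3,-20],[0,0.3,-30],[0,0.3,-40],[0,0.3,-48],[0,0.3,-54],[0,0.3,-57],[0,0.3,-57],[0,0.3,-57]], spin=[0,0,0,0,0,0,0,0,0], fingers=[0,0,0,0,0,0,0,0,0])

```text
time_s: 23.85
eef_pos: [0.4352, 0.0749, 0.0495]
eef_rot: [0.706, -0.043, 0.706, 0.043]
wrist_force: [-0.3, -0.6, -2.2]
opening: 0.345
```

Run:
```python
from h import *
o=st()
im=snap('wrist','w19.png')
cv2.imwrite('pics/w19c.png',cv2.resize(im[150:384,120:390,::-1],(692,600),interpolation=cv2.INTER_CUBIC))
```

```text
t 23.85 p [0.4352 0.0749 0.0495] yaw 1.6928 q6 -0.22162034753336385 F [-0.3229 -0.5859 -2.1852] T [-0.0207 -0.0074 -0.0397] op 0.34470118305413233 eff6 7.048301313261618e-05
```

View pics/w19c.png

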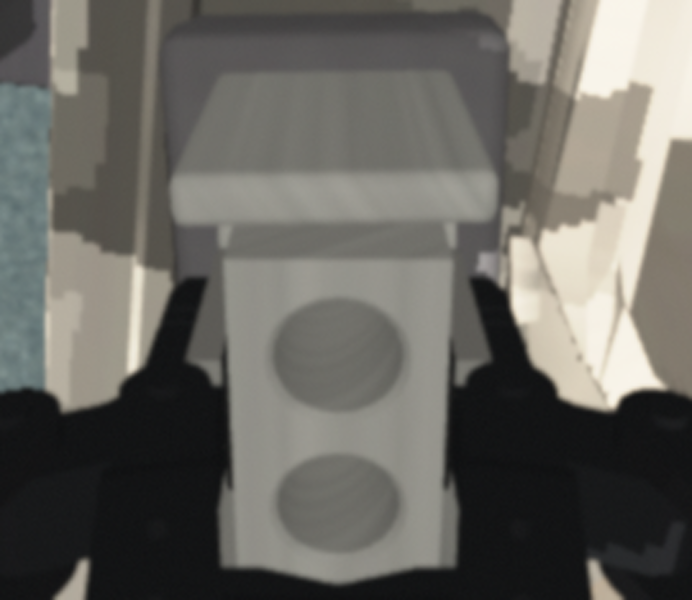

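Call:
step_arm(xyz=[[0,0,-1],[0,0,-2],[0,0,-3],[0,0,-3.5],[0,0,-3.5]], spin=[0,0,0,0,0], fingers=[0,0,0,0,0])

```text
time_s: 24.4
eef_pos: [0.4349, 0.0749, 0.0459]
eef_rot: [0.706, -0.043, 0.706, 0.043]
wrist_force: [-1.2, -0.8, 1.1]
opening: 0.345
```

Call:
step_arm(xyz=[[0,0,-0.5],[0,0,-0.5]], spin=[0,0], fingers=[0,0])

```text
time_s: 24.6
eef_pos: [0.4349, 0.0749, 0.0459]
eef_rot: [0.706, -0.043, 0.706, 0.043]
wrist_force: [-4.5, 0.5, 8.6]
opening: 0.346
```

Call:
step_arm(xyz=[[0,0,0.3],[0,0,0.3],[0,0,0.3],[0,0,0.3],[0,0,0.3],[0,0,0.3]], spin=[0,0,0,0,0,0], fingers=[30,37,42,47,52,52])

```text
time_s: 25.2
eef_pos: [0.4349, 0.0749, 0.0456]
eef_rot: [0.706, -0.043, 0.706, 0.043]
wrist_force: [-0.3, 0.5, -0.5]
opening: 0.517
```

Call:
step_arm(xyz=[[0,0,10],[0,0,30],[0,0,60],[0,0,95],[0,0,130],[0,-30,150],[0,-60,150],[0,-60,150],[0,-60,150]], spin=[0,0,0,0,0,0,0,0,0], fingers=[52,52,52,52,52,52,52,52,52])

```text
time_s: 26.1
eef_pos: [0.4348, 0.0146, 0.196]
eef_rot: [0.706, -0.042, 0.706, 0.043]
wrist_force: [-1.3, -0.2, 0.3]
opening: 0.522
```

Run:
```python
from h import *
o=st()
im=snap('wrist','w20.png')
cv2.imwrite('pics/w20b.png',cv2.resize(im[:,:,::-1],(800,600),interpolation=cv2.INTER_CUBIC))
im=snap('scene','s20.png')
cv2.imwrite('pics/s20b.png',cv2.resize(im[180:300,200:360,::-1],(800,600),interpolation=cv2.INTER_CUBIC))
```

```text
t 26.1 p [0.4348 0.0146 0.196 ] yaw 1.6909 q6 -0.36101515157858083 F [-1.3438 -0.1701  0.2523] T [ 0.0108 -0.0623 -0.0169] op 0.5220275383617936 eff6 -0.07889170898124576
```

View pics/w20b.png

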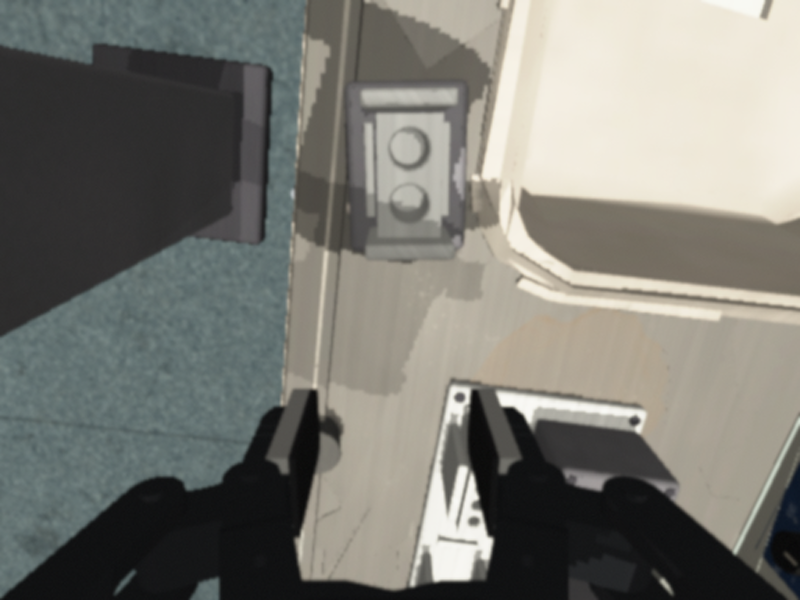

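View pics/s20b.png

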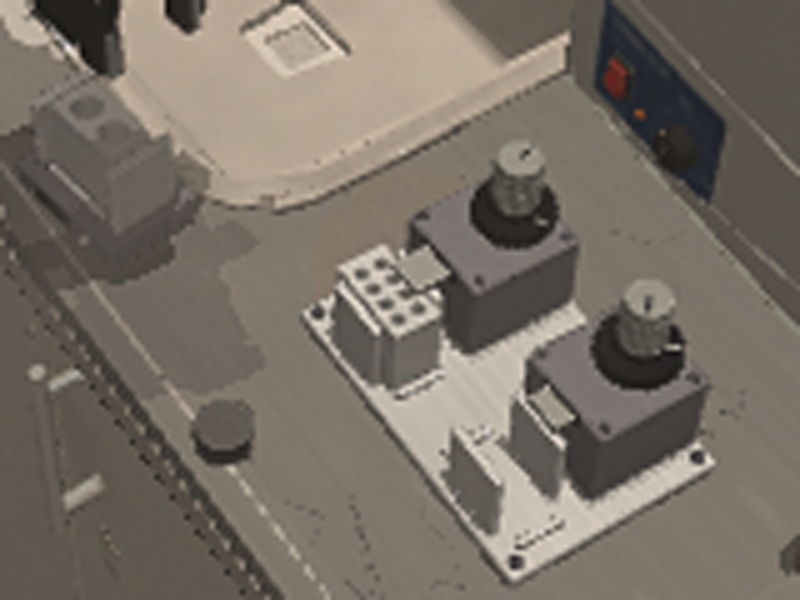

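Run:
```python
from bench import hand_in
print(hand_in())
```

```text
the job is handed in; nothing more can be done
None
```

The two-bore block is seated upright in the heater's dock, and the job is handed in at about 26 s on the robot's clock.

- **Knob:** knob 2 loosened clockwise. I turned it about 2.3 rad to its open stop, where the torque jumped from about 0.1 to 0.9 N m. The plate's front edge moved back about 11 mm, clear of the block.
- **Move:** I lifted the block by its ends and set it on the worktop. I then regripped it by its side faces and lowered it into the dock, where it met the seat at the expected height with a light 9 N press.

**Last checks:**
- In the final wrist and scene pictures the block stands upright and level with the dock's end walls.
- The other block is still clamped, and both ring marks and the stopper are within about a pixel of where they started. I saw no change in the dropper bottle, but did not measure the bystanders other than the stopper again at the end.
- The gripper was open and clear of everything.

**Disagreement:** camera estimates of the dock's centre along its length differed by up to 3 mm between views. I settled it with a close look just above the walls, and the block went in without side forces.

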